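Gauge a silicone block with a push stick

TASK

Check the yellow silicone block for size: pick up the push stick by its orange handle and, pushing with the stick's nose and never with the fingers, feed the block through the covered gauge tunnel until it lies wholly clear of the cover on the green landing, without pushing it off the far end. Then draw the stick out and put it back on its cork pad, standing on its flat underside with its whole length over the pad, and let go. Leave the plaster models and the tape roll where they are.

Things in the scene. Friction and masses are not known exactly. Their poses are not given: they have to be found in the camera images.
- guide: Size gauge fixed to the desk mat, with infeed table, covered tunnel and green landing in line. Aluminium base plate 240 x 96 x 8 mm; origin on its underside, below the tunnel's middle; x along the feed (infeed at -x, landing at +x), y across, z up. The plate runs from x = -125 to +115 mm and y = -48 to +48 mm; its upper face, on which the block slides, is at z = 8 mm.
- tunnel_in (a point): Centre of the tunnel's entrance on its floor (guide x = -30 mm, z = 8 mm); axes as the guide's. Straight tunnel 60 mm long, 30 mm wide between grey walls, 24 mm high under a clear cover whose top is 37 mm above the mat (screw heads 39). Before it, guide x = -71 to -29 mm, two grey fences narrow from about 68 to 30 mm apart; tops 26 mm above the mat.
- tunnel_out (a point): Centre of the tunnel's exit on its floor (guide x = +30 mm, z = 8 mm); axes as the guide's. Here the cover ends and the green landing begins: it runs on to guide x = +114 mm between two lips 38 mm apart (tops 16 mm above the mat) and is open at the far end, where a block pushed too far would fall 8 mm to the mat.
- block: Loose yellow silicone block, 26 x 38 x 20 mm (x, y, z), about 50 g; origin at the centre of its underside. It lies on the infeed end of the guide, before the fences, its 38 mm length (y axis) roughly along the feed, skewed up to 0.3 rad and up to 8 mm off-centre; its rear is never nearer the plate's infeed edge than 15 mm. In the tunnel it has 2 mm to spare on either side and 4 mm above.
- stick: Push stick, about 100 g, on the cork pad at the start: wooden bar 20 mm wide, 12 mm high, with flat underside and black rubber nose; upright orange handle 24 (x) x 20 (y) mm near its rear, top 81 mm above the underside. Origin on the underside below the handle's centre, x toward the nose, z up. The bar runs from x = -16 (heel) to +150 mm (nose). Grip the handle across y.
- stick_handle (a point): Point to grip: centre of the handle, 60 mm above the stick's underside.
- stick_nose (a point): Centre of the nose's flat front face (stick x = +150 mm, z = 6 mm).
- stick_heel (a point): Centre of the stick's rear end (stick x = -16 mm, z = 6 mm).
- pad: Cork pad fixed to the desk mat, 230 x 90 x 3 mm; origin at the centre of its underside, x along its length. Rest of the push stick.
- model_yellow: Loose yellow plaster arch model, 55 x 58 x 24 mm, bystander; origin at the centre of its underside.
- model_pink: Loose pink plaster arch model, 55 x 58 x 24 mm, bystander; origin at the centre of its underside.
- tape: Loose roll of tan tape lying flat, 65 mm across, 18 mm high, bystander; origin at the centre of its underside.
There are look-alikes about, which are no part of the job. Of the things shaped like the stick, the cork one is meant.

How it is judged:
By the outcome, as a careful person would: the job done as asked, in the order asked, and still so for the second after the job is handed in, with the robot touching nothing.
It also fails if it takes over 48 s, if anything falls off the work surface, if the arm or the gripper's body presses on something with over 40 N, if the wrist force passes 120 N, or if a joint passes its speed limit or range.

ROBOT

A 7-joint arm with a two-finger parallel gripper is mounted at the origin on a cart in front of the work surface, level with it; the furniture and walls round the work are solid. World frame = base frame: x ahead of the robot, y to its left, z up, the work surface at z = 0. Lengths are in mm, angles in rad, forces in N, time in s.
With the tool pointing down it reaches from about 425 to 825 mm from the base axis. Payload 3.6 kg.
Tool frame: the origin (TCP) lies midway between the tips of the shut fingers; the grasp point (between the pads) lies 19 mm behind it; z points along the fingers, y is the direction in which the jaws open and shut (so a half turn about z gives the same grasp; the last joint's range is limited). The gripper opens to 93 mm and grips with 3 to 60 N. Pads are 15 mm wide; open, the fingers measure 128 mm over their backs; the gripper's body (75 mm by 188 mm) begins 65 mm behind the grasp point.
Start: joints at [-1.351, 0.615, -0.013, 1.423, 0.008, 1.103, -0.04], TCP at [158.133, 630.441, 218.64] pointing down, gripper open.
Joint ranges: [-3.12, 3.12], [-0.3, 2.06], [-1.34, 1.32], [0.26, 2.42], [-1.36, 4.5], [0.01, 1.98], [-2.84, 2.84]. Speed limits (rad/s): [2.79, 2.79, 3.14, 3.14, 3.14, 3.14, 3.14].

INTERFACE

Orientations are given as a rotation vector (axis times angle).
In Python, from workcell import manip gives the robot as it stands. The module is installed in compiled form; this text tells all that it offers.
- The arm moves only by the tool carry_out, never from a script. Its argument "motion" is a list of rows, each an object of numbers: "dx", "dy", "dz": the shift along the tool's x, y, z in mm; "wx", "wy", "wz": the turn, a rotation vector about the tool's x, y, z in degrees; "fingers": the closure in counts, from 0 (fully open) to 255 (shut). A call has 1 to 12 rows; each row is the pose to reach, as a shift and turn from the pose commanded when the call began, along the tool's axes at that moment; what a row does not reach only later rows make up. A row lasts 1/12 s, in which the tool goes at most 41.7 mm and 7.16 degrees, less where a joint would pass 70% of its speed; a pose out of reach is approached as far as the arm can. A call with a gripper value outside its range is refused whole. The fingers move at their own pace and stop on an object; the grip force is fixed at half the most. Time passes only in rows, so rows that repeat a pose let the fingers close. It gives the time, the measured TCP pose, the force and the opening at its end, in the units of the state.
- manip.read_state(): the state, without advancing time (a new reading comes with each control period).
- manip.grab_frame(name): name is "side" or "top" or "wrist"; returns a dict with "frame" (480x640x3 uint8, red, green, blue), "mtx" (3x3 intrinsics, pixels), "world_to_cam" (4x4, takes a point from world to camera coordinates). Camera axes: x right, y down, z forward; pixel columns grow to the right and rows downward; lengths in mm; the calibration is good to about 2 mm. A picture is of the moment at which its call begins. There is no depth.
- manip.sign_off(): hands the job in, once; it reports no verdict.
The state is a dict: "clock": time; "joint_positions": joint angles; "qd": joint speeds; "effort": joint torques, N m; "eef_pos": TCP position; "eef_rot": TCP orientation; "contact_force": force on the tool from outside, world axes, zero at the start; "moment": the same for the moment, N m; "grip_width": opening from 0.0 (shut) to 1.0 (fully open).
Only numpy, scipy, OpenCV 4.12 (cv2) and the standard library are available. Lean on these libraries where they do the work, as an engineer would, in place of code of your own. Each camera call takes 0.05 s, during which the arm holds its last target.

## Working session

There is one attempt and no reset: what is moved stays moved. The work goes in short steps, Python scripts to look and compute and a tool call to move; the robot and the scene stay as the last step left them, time stands still between calls to the robot, and variables do not carry over. Pictures are saved under pics/ and viewed, and the job is handed in when it is done.

Besides the shell and the picture viewer there is one more tool, called as a command line: name --argument value ..., lists and objects as JSON in quotes. carry_out: Moves the arm, as the interface text tells. Its arguments: {"type":"object","properties":{"motion":{"type":"array"}},"required":["motion"]}

```bash
mkdir -p pics
python3 - <<'E'
from workcell import manip
import cv2,numpy as np
for n in("side","top","wrist"):
    f=manip.grab_frame(n); cv2.imwrite(f"pics/{n}0.png",f["frame"][:,:,::-1]); np.savez(f"{n}0.npz",**f)
    print(n,f["mtx"].round(1).tolist(),f["world_to_cam"].round(3).tolist())
print(manip.read_state())
E
```

```text
side [[477.1, 0.0, 320.3], [0.0, 477.1, 233.7], [0.0, 0.0, 1.0]] [[-0.902, -0.431, 0.006, 427.4], [-0.259, 0.532, -0.806, 288.28], [0.345, -0.729, -0.592, 766.159], [0.0, 0.0, 0.0, 1.0]]
top [[549.5, 0.0, 321.0], [0.0, 549.5, 239.1], [0.0, 0.0, 1.0]] [[0.02, -1.0, 0.005, -144.365], [-0.988, -0.021, -0.156, 554.387], [0.156, -0.002, -0.988, 1170.042], [0.0, 0.0, 0.0, 1.0]]
wrist [[349.1, 0.0, 315.7], [0.0, 349.1, 239.1], [0.0, 0.0, 1.0]] [[0.244, 0.97, -0.002, -648.879], [0.929, -0.233, 0.289, -33.01], [0.28, -0.072, -0.957, 391.781], [0.0, 0.0, 0.0, 1.0]]
{'clock': 0.15, 'joint_positions': array([-1.35152425,  0.61567979, -0.01258676,  1.42447132,  0.00812498,
        1.10343002, -0.0403864 ]), 'qd': array([-1.00133314e-03, -2.07104881e-03, -4.04136126e-05, -3.75150839e-03,
        4.01298586e-04,  4.60185500e-04, -1.06570103e-03]), 'effort': array([ 8.50845081e-04, -4.59347034e+01,  2.09570015e-01, -1.65943336e+01,
       -6.10280852e-02,  1.81123795e-02,  1.46675843e-04]), 'eef_pos': array([158.01317222, 629.89432836, 217.77832979]), 'eef_rot': array([-3.84964567e-01, -3.11773227e+00,  3.03036719e-03]), 'contact_force': array([-0.03521136, -0.68562211, -0.64438079]), 'moment': array([-0.03109355, -0.01398031,  0.0720909 ]), 'grip_width': 1.0007536621542557}
```

View pics/top0.png

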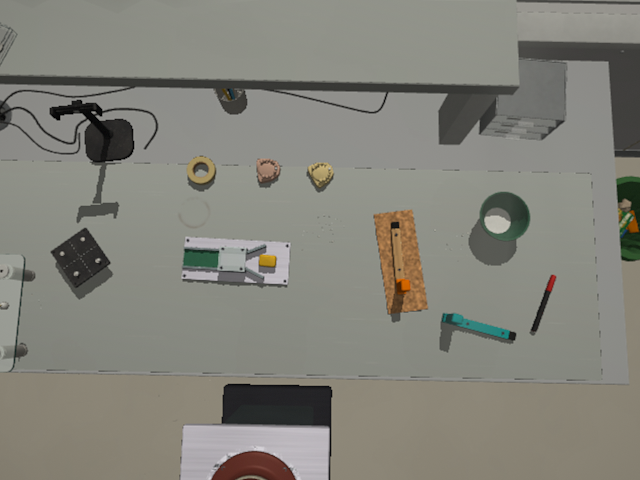

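View pics/side0.png

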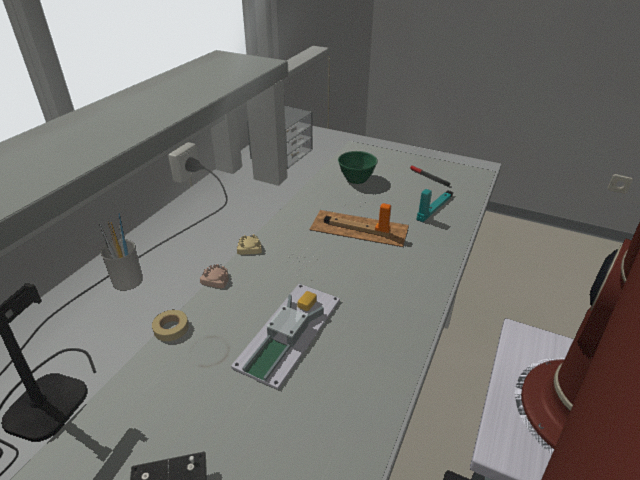

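View pics/wrist0.png

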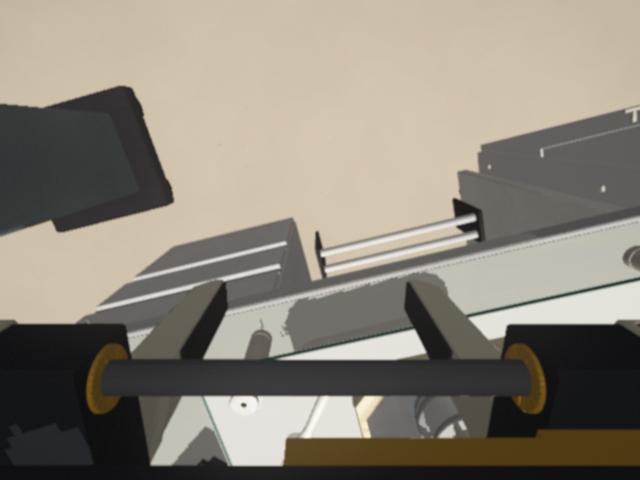

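Run:
```python
import cv2
im=cv2.imread("pics/top0.png"); 
cv2.imwrite("pics/c1.png",cv2.resize(im[225:300,170:305],None,fx=5.8,fy=5.8,interpolation=cv2.INTER_CUBIC))
cv2.imwrite("pics/c2.png",cv2.resize(im[200:350,365:525],None,fx=4,fy=4,interpolation=cv2.INTER_CUBIC))
im=cv2.imread("pics/side0.png"); 
cv2.imwrite("pics/c3.png",cv2.resize(im[280:390,225:350],None,fx=5,fy=5,interpolation=cv2.INTER_CUBIC))
cv2.imwrite("pics/c4.png",cv2.resize(im[180:260,300:460],None,fx=5,fy=5,interpolation=cv2.INTER_CUBIC))
```

```text
(no output)
```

View pics/c1.png

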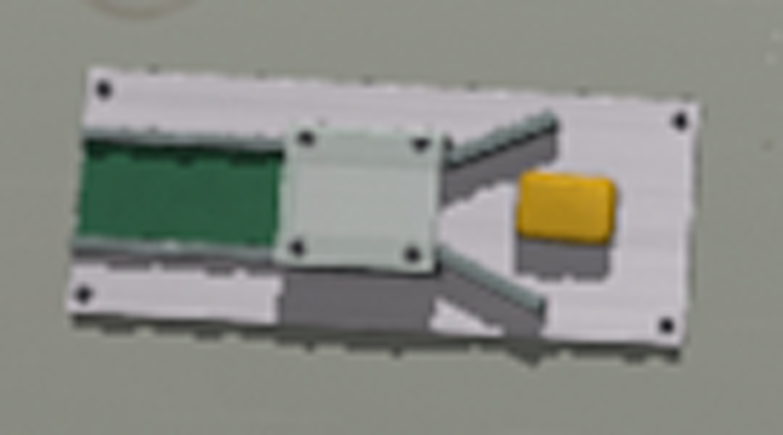

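View pics/c2.png

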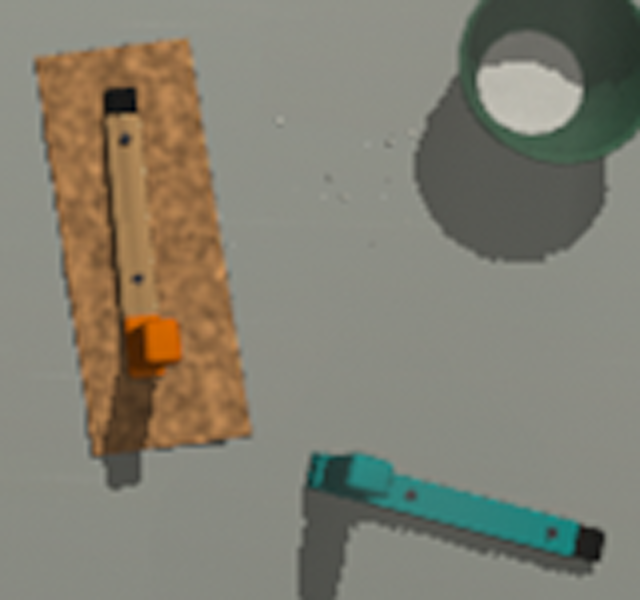

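View pics/c3.png

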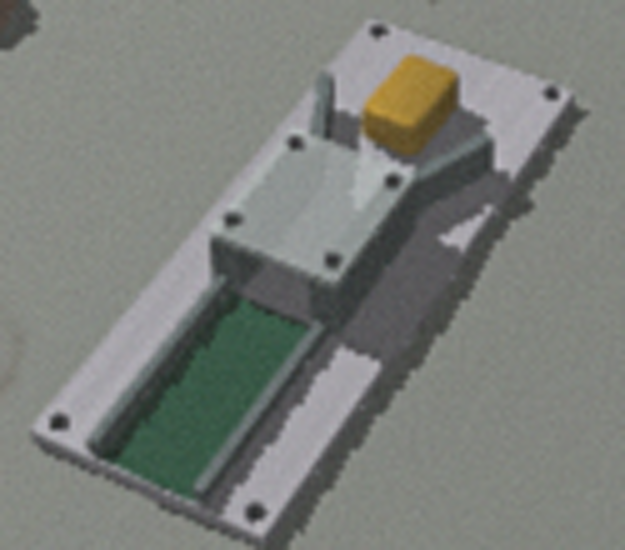

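View pics/c4.png

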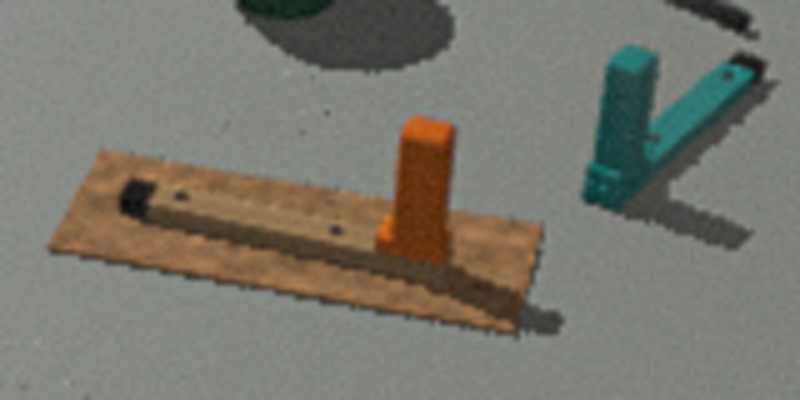

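```bash
cat > h.py <<'E'
import numpy as np,cv2
from scipy.optimize import least_squares
def cam(n):
    d=np.load(n); return d["mtx"],d["world_to_cam"]
def proj(c,P):
    K,T=c; P=np.atleast_2d(P); q=P@T[:3,:3].T+T[:3,3]; q=q@K.T; return q[:,:2]/q[:,2:]
def w(p,l,z0):
    l=np.atleast_2d(l).astype(float); c,s=np.cos(p[2]),np.sin(p[2])
    return np.c_[p[0]+c*l[:,0]-s*l[:,1],p[1]+s*l[:,0]+c*l[:,1],z0+l[:,2]]
def fit(p0,z0,obs):
    f=lambda p:np.concatenate([(proj(c,w(p,l,z0))-np.array(u)).ravel() for c,l,u in obs])
    r=least_squares(f,p0,loss='soft_l1',x_scale=[10,10,.1]); return r.x,f(r.x)
def ray(c,u,z):
    K,T=c; R=T[:3,:3]; o=-R.T@T[:3,3]; d=R.T@np.linalg.inv(K)@np.array([u[0],u[1],1.]); return o+d*(z-o[2])/d[2]
E
python3 - <<'E'
from h import *
t=cam("top0.npz"); s=cam("side0.npz")
for n,c in(("t",t),("s",s)): print(n,(-c[1][:3,:3].T@c[1][:3,3]).round())
T1=lambda a:np.array(a)/5.8+[170,225]; T2=lambda a:np.array(a)/4+[365,200]
S3=lambda a:np.array(a)/5+[225,280]; S4=lambda a:np.array(a)/5+[300,180]
o=np.array
def both(name,p0,z0,lt,ut,ls,us):
    for nm,ob in(("top",[(t,lt,ut)]),("side",[(s,ls,us)]),("both",[(t,lt,ut),(s,ls,us)])):
        p,r=fit(p0,z0,ob); print(name,nm,p.round(3),"px",np.abs(r).max().round(2))
# guide: +x = +y world; local y=+48 -> world -x (yaw 90deg)
g=o([[115,-48,8],[-125,-48,8],[-125,48,8],[115,48,8]])
both("guide",[600,80,1.6],0,g,T1([(92,68),(697,100),(683,345),(68,313)]),g,S3([(35,432),(372,18),(577,97),(264,535)]))
b=o([[13,19,20],[13,-19,20],[-13,-19,20],[-13,19,20]])
both("block",[550,40,0],8,b,T1([(517,173),(614,177),(614,241),(515,237)]),b,S3([(365,103),(412,54),(461,69),(418,128)]))
pd=o([[115,45,3],[115,-45,3],[-115,-45,3],[-115,45,3]])
both("pad",[560,-140,0],0,pd,T2([(36,58),(188,40),(252,435),(92,455)]),pd,S4([(50,248),(103,152),(545,225),(518,330)]))
st=o([[150,10,12],[150,-10,12],[12,10,81],[12,-10,81],[-12,-10,81],[-12,10,81]])
both("stick",[500,-150,0],3,st,T2([(105,89),(135,89),(145,318),(180,320),(180,360),(146,362)]),o([[12,-10,81],[-12,-10,81],[-12,10,81]]),S4([(407,118),(455,124),(450,141)]))
E
```

```text
t [ 368. -131. 1243.]
s [196. 589. 683.]
guide top [510.171  62.23    1.539] px 0.56
guide side [509.588  62.229   1.535] px 1.11
guide both [509.894  62.153   1.537] px 1.1
block top [ 5.08694e+02 -1.48010e+01 -7.00000e-03] px 0.4
block side [ 5.08671e+02 -1.61750e+01 -6.30000e-02] px 1.35
block both [ 5.08631e+02 -1.52230e+01 -2.90000e-02] px 1.08
pad top [ 5.17140e+02 -3.14335e+02  1.47000e-01] px 0.6
pad side [ 5.16757e+02 -3.15445e+02  1.59000e-01] px 0.4
pad both [ 5.16883e+02 -3.14609e+02  1.50000e-01] px 0.68
stick top [ 4.56207e+02 -3.13346e+02  8.50000e-02] px 0.91
stick side [ 4.56585e+02 -3.11888e+02  1.95000e-01] px 0.92
stick both [ 4.56556e+02 -3.13216e+02  8.50000e-02] px 1.07
```

```bash
cat >> h.py <<'E'
from scipy.spatial.transform import Rotation as Ro
def to(target,az_deg,st=None):
    """shift in tool axes (mm) & rotvec deg for tool-down pose with tool y azimuth az_deg"""
    from workcell import manip
    st=st or manip.read_state()
    R=Ro.from_rotvec(st["eef_rot"]); a=np.radians(az_deg)
    y=np.array([np.cos(a),np.sin(a),0]); z=np.array([0,0,-1.]); x=np.cross(y,z)
    Rt=Ro.from_matrix(np.c_[x,y,z])
    d=R.inv().apply(np.array(target)-st["eef_pos"]); wv=np.degrees((R.inv()*Rt).as_rotvec())
    return d.round(1),wv.round(2)
def az():
    from workcell import manip
    st=manip.read_state(); R=Ro.from_rotvec(st["eef_rot"]).as_matrix(); 
    return st["eef_pos"].round(2),np.degrees(np.arctan2(R[1,1],R[0,1])).round(2),R[:,2].round(4)
E
python3 - <<'E'
from h import *
print(az()); print(to([430,420,260],20)); print(to([540,150,260],-30));
w0=cam("wrist0.npz"); 
from workcell import manip
s=manip.read_state();R=Ro.from_rotvec(s["eef_rot"]); T=w0[1]; print("cam in tool",R.inv().apply(-T[:3,:3].T@T[:3,3]-s["eef_pos"]).round(1))
E
```

```text
(array([158.01, 629.89, 217.78]), np.float64(75.92), array([-4.0e-04, -1.9e-03, -1.0e+00]))
(array([-314.9, -137.5,  -41.9]), array([-0.1 ,  0.06, 55.92]))
(array([-487.2, -372.6,  -41.5]), array([-7.0000e-02,  1.0000e-01,  1.0592e+02]))
cam in tool [ 8.120e+01 -1.000e-01 -1.657e+02]
```

carry_out --motion '[{"dx": -315,"dy": -137,"dz": -42,"wz": 56},{"dx": -315,"dy": -137,"dz": -42,"wz": 56},{"dx": -315,"dy": -137,"dz": -42,"wz": 56},{"dx": -315,"dy": -137,"dz": -42,"wz": 56},{"dx": -315,"dy": -137,"dz": -42,"wz": 56},{"dx": -315,"dy": -137,"dz": -42,"wz": 56},{"dx": -315,"dy": -137,"dz": -42,"wz": 56},{"dx": -487,"dy": -373,"dz": -42,"wz": 106},{"dx": -487,"dy": -373,"dz": -42,"wz": 106},{"dx": -487,"dy": -373,"dz": -42,"wz": 106},{"dx": -487,"dy": -373,"dz": -42,"wz": 106},{"dx": -487,"dy": -373,"dz": -42,"wz": 106}]'

```text
$.motion[0]: bad value
```

Run:
```python
from h import *
from workcell import manip
s=manip.read_state(); print(s["clock"],s["joint_positions"].round(2),az()); print(to([456,-312,180],-85.1))
```

```text
0.15 [-1.35  0.62 -0.01  1.42  0.01  1.1  -0.04] (array([158.01, 629.89, 217.78]), np.float64(75.92), array([-4.0e-04, -1.9e-03, -1.0e+00]))
(array([-518.1, -841. ,   39.4]), array([-2.0000e-02,  1.6000e-01,  1.6102e+02]))
```

carry_out --motion '[{"dx": -40,"dy": -17,"dz": -5,"wx": 0,"wy": 0,"wz": 7,"fingers": 0}]'

```text
clock: 0.23
eef_pos: [180.4, 609.6, 221.3]
eef_rot: [-0.553, -3.082, 0.0]
contact_force: [-0.9, 0.7, -0.3]
grip_width: 0.998
```

carry_out --motion '[{"dx": -274,"dy": -154,"dz": -37,"wx": 0,"wy": 0,"wz": 49,"fingers": 0},{"dx": -274,"dy": -154,"dz": -37,"wx": 0,"wy": 0,"wz": 49,"fingers": 0},{"dx": -274,"dy": -154,"dz": -37,"wx": 0,"wy": 0,"wz": 49,"fingers": 0},{"dx": -274,"dy": -154,"dz": -37,"wx": 0,"wy": 0,"wz": 49,"fingers": 0},{"dx": -274,"dy": -154,"dz": -37,"wx": 0,"wy": 0,"wz": 49,"fingers": 0},{"dx": -274,"dy": -154,"dz": -37,"wx": 0,"wy": 0,"wz": 49,"fingers": 0},{"dx": -274,"dy": -154,"dz": -37,"wx": 0,"wy": 0,"wz": 49,"fingers": 0},{"dx": -274,"dy": -154,"dz": -37,"wx": 0,"wy": 0,"wz": 49,"fingers": 0}]'

```text
clock: 0.9
eef_pos: [394.8, 358.4, 261.1]
eef_rot: [1.815, 2.561, -0.0]
contact_force: [0.8, 0.7, 0.2]
grip_width: 1.003
```

Run:
```python
from h import *
from workcell import manip
s=manip.read_state(); print(s["clock"],s["joint_positions"].round(2),az()); print(to([540,150,240],-30)); print(to([540,-80,240],-60))
```

```text
0.9 [-0.98  0.4   0.29  1.71 -0.13  1.05 -0.31] (array([394.81, 358.44, 261.1 ]), np.float64(19.36), array([ 0.0024, -0.002 , -1.    ]))
(array([-244.7,   67.9,   21.9]), array([ 0.15,  0.1 , 49.36]))
(array([-461.7,   -8.4,   22.3]), array([1.800e-01, 6.000e-02, 7.936e+01]))
```

carry_out --motion '[{"dx": -245,"dy": 68,"dz": 22,"wx": 0,"wy": 0,"wz": 49,"fingers": 0},{"dx": -245,"dy": 68,"dz": 22,"wx": 0,"wy": 0,"wz": 49,"fingers": 0},{"dx": -245,"dy": 68,"dz": 22,"wx": 0,"wy": 0,"wz": 49,"fingers": 0},{"dx": -245,"dy": 68,"dz": 22,"wx": 0,"wy": 0,"wz": 49,"fingers": 0},{"dx": -245,"dy": 68,"dz": 22,"wx": 0,"wy": 0,"wz": 49,"fingers": 0},{"dx": -245,"dy": 68,"dz": 22,"wx": 0,"wy": 0,"wz": 49,"fingers": 0},{"dx": -460,"dy": -10,"dz": 22,"wx": 0,"wy": 0,"wz": 79,"fingers": 0},{"dx": -460,"dy": -10,"dz": 22,"wx": 0,"wy": 0,"wz": 79,"fingers": 0},{"dx": -460,"dy": -10,"dz": 22,"wx": 0,"wy": 0,"wz": 79,"fingers": 0},{"dx": -460,"dy": -10,"dz": 22,"wx": 0,"wy": 0,"wz": 79,"fingers": 0},{"dx": -460,"dy": -10,"dz": 22,"wx": 0,"wy": 0,"wz": 79,"fingers": 0},{"dx": -460,"dy": -10,"dz": 22,"wx": 0,"wy": 0,"wz": 79,"fingers": 0}]'

```text
clock: 1.9
eef_pos: [537.7, -78.2, 238.7]
eef_rot: [3.029, 0.821, -0.002]
contact_force: [-0.2, 0.2, -0.4]
grip_width: 1.0
```

Run:
```python
from h import *
from workcell import manip
s=manip.read_state(); print(s["clock"],s["joint_positions"].round(2),az()); print(to([440,-311,200],-85.1))
f=manip.grab_frame("wrist"); cv2.imwrite(f"pics/w1.png",f["frame"][:,:,::-1]); np.savez("w1.npz",**f)
```

```text
1.9 [-0.35  0.5   0.69  1.72 -0.36  1.05 -0.57] (array([537.71, -78.23, 238.66]), np.float64(-59.67), array([-1.0e-04, -3.4e-03, -1.0e+00]))
(array([-201.8,  151.5,   39.4]), array([ 0.18,  0.06, 25.43]))
```

View pics/w1.png

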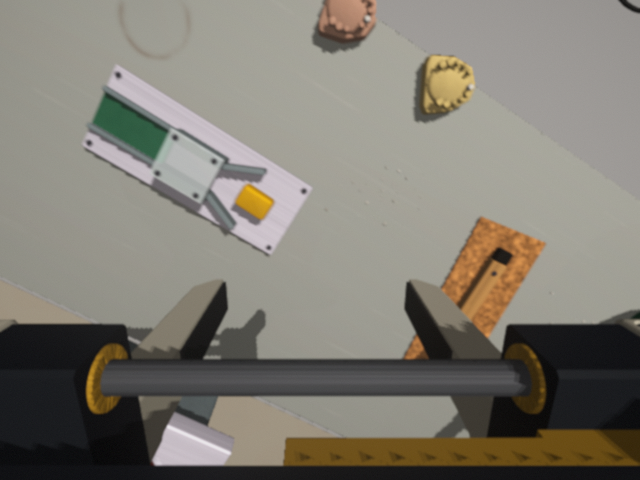

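Run:
```python
from h import *
im=cv2.imread("pics/w1.png")
c=cam("w1.npz")
g=np.array([[115,-48,8],[-125,-48,8],[-125,48,8],[115,48,8]])
p,r=fit([510,62,1.537],0,[(c,g,[(117,66),(311,187),(270,253),(83,143)])]);print(p,r.round(1))
print(proj(c,w([509.9,62.15,1.537],g,0)).round(1))
cv2.imwrite("pics/w1c.png",cv2.resize(im[55:265,70:330],None,fx=3,fy=2.8,interpolation=cv2.INTER_CUBIC))
```

```text
[512.02051456  61.40925551   1.53162321] [-0.7 -4.3  2.6  0.3  0.8  1.6 -1.6  0.4]
[[114.4  63.6]
 [312.2 188. ]
 [269.9 255.4]
 [ 80.1 145.4]]
```

View pics/w1c.png

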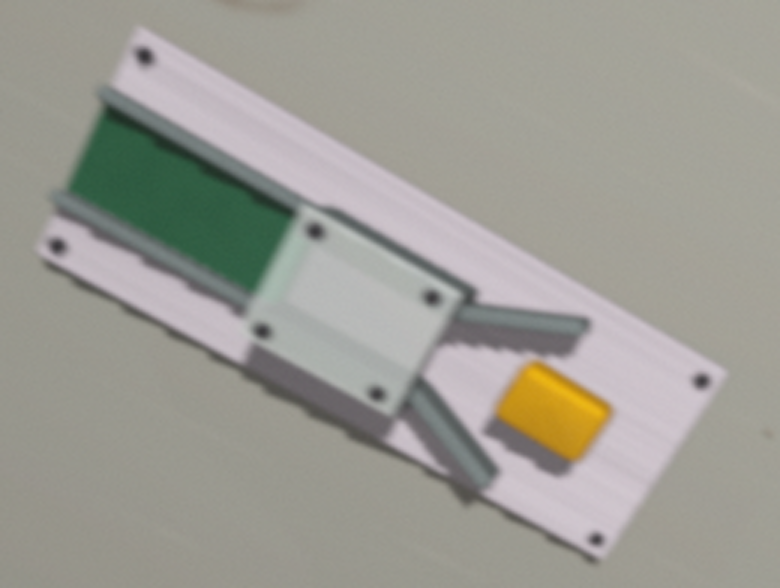

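carry_out --motion '[{"dx": -202,"dy": 151,"dz": 39,"wx": 0,"wy": 0,"wz": 25.4,"fingers": 0},{"dx": -202,"dy": 151,"dz": 39,"wx": 0,"wy": 0,"wz": 25.4,"fingers": 0},{"dx": -202,"dy": 151,"dz": 39,"wx": 0,"wy": 0,"wz": 25.4,"fingers": 0},{"dx": -202,"dy": 151,"dz": 39,"wx": 0,"wy": 0,"wz": 25.4,"fingers": 0},{"dx": -202,"dy": 151,"dz": 39,"wx": 0,"wy": 0,"wz": 25.4,"fingers": 0},{"dx": -202,"dy": 151,"dz": 39,"wx": 0,"wy": 0,"wz": 25.4,"fingers": 0},{"dx": -202,"dy": 151,"dz": 39,"wx": 0,"wy": 0,"wz": 25.4,"fingers": 0},{"dx": -202,"dy": 151,"dz": 39,"wx": 0,"wy": 0,"wz": 25.4,"fingers": 0}]'

```text
clock: 2.62
eef_pos: [440.6, -309.0, 199.3]
eef_rot: [3.138, 0.14, -0.002]
contact_force: [-0.1, 0.9, 0.1]
grip_width: 1.002
```

Run:
```python
from h import *
from workcell import manip
s=manip.read_state(); print(s["clock"],s["joint_positions"].round(2),az())
f=manip.grab_frame("wrist"); cv2.imwrite(f"pics/w2.png",f["frame"][:,:,::-1]); np.savez("w2.npz",**f)
```

```text
2.6167 [ 0.08  0.56  0.77  1.79 -0.46  0.98 -0.44] (array([ 440.6 , -308.98,  199.26]), np.float64(-84.89), array([-0.0014, -0.001 , -1.    ]))
```

View pics/w2.png

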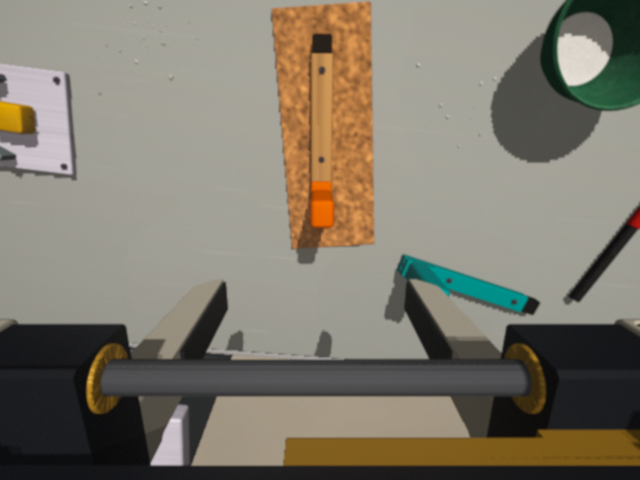

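Run:
```python
from h import *
im=cv2.imread("pics/w2.png")
cv2.imwrite("pics/w2c.png",cv2.resize(im[0:255,265:385],None,fx=2.35*2,fy=2.35,interpolation=cv2.INTER_CUBIC))
c=cam("w2.npz")
st=np.array([[150,10,12],[150,-10,12],[12,10,81],[12,-10,81],[-12,-10,81],[-12,10,81]])
print(proj(c,w([456.5,-313.2,.085],st,3)).round(1).tolist())
```

```text
[[311.6, 32.9], [334.1, 33.0], [310.6, 201.0], [335.2, 201.1], [334.6, 229.6], [310.6, 229.5]]
```

View pics/w2c.png

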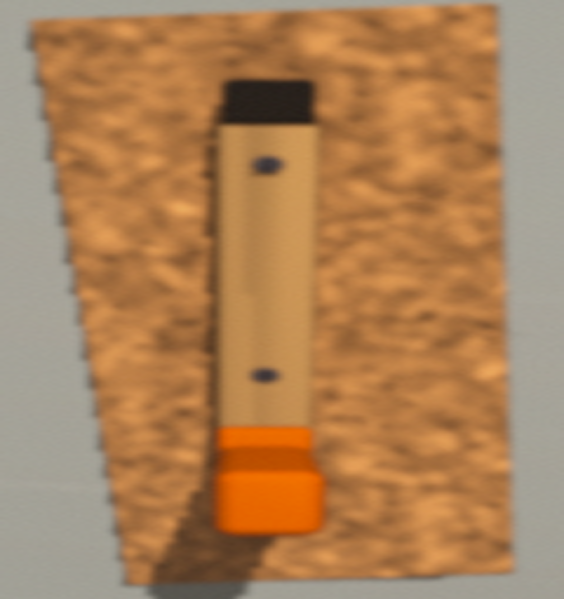

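Run:
```python
from h import *
print(to([457.5,-312.8,110],-85.13),to([457.5,-312.8,45],-85.13))
```

```text
(array([14.3,  8. , 89.1]), array([-0.06,  0.02,  0.52])) (array([ 14.3,   8.1, 154.1]), array([-0.06,  0.02,  0.52]))
```

carry_out --motion '[{"dx": 14.3,"dy": 5,"dz": 40,"wx": 0,"wy": 0,"wz": 0.4,"fingers": 0},{"dx": 14.3,"dy": 4,"dz": 80,"wx": 0,"wy": 0,"wz": 0.4,"fingers": 0},{"dx": 14.3,"dy": 4,"dz": 100,"wx": 0,"wy": 0,"wz": 0.4,"fingers": 0},{"dx": 14.3,"dy": 4,"dz": 100,"wx": 0,"wy": 0,"wz": 0.4,"fingers": 0}]'

```text
clock: 3.0
eef_pos: [457.3, -302.8, 94.7]
eef_rot: [-3.13, -0.148, 0.011]
contact_force: [-0.2, 1.3, -1.1]
grip_width: 1.001
```

Run:
```python
from h import *
print(az(),to([457.5,-312.8,45],-85.13))
from workcell import manip
f=manip.grab_frame("wrist"); cv2.imwrite(f"pics/w3.png",f["frame"][:,:,::-1]); np.savez("w3.npz",**f)
```

```text
(array([ 457.26, -302.77,   94.74]), np.float64(-84.58), array([-0.0073,  0.008 , -0.9999])) (array([-0.4, 10.4, 49.7]), array([-0.49,  0.38,  0.55]))
```

View pics/w3.png

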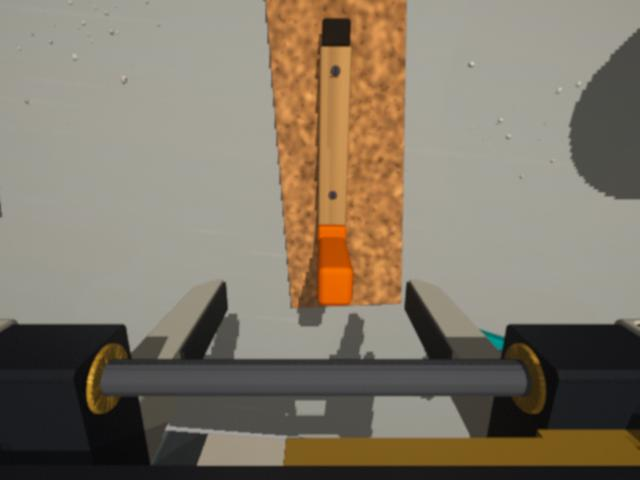

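carry_out --motion '[{"dx": 0,"dy": 10,"dz": 0,"wx": -0.5,"wy": 0.4,"wz": 0.5,"fingers": 0},{"dx": 0,"dy": 10,"dz": 0,"wx": -0.5,"wy": 0.4,"wz": 0.5,"fingers": 0},{"dx": 0,"dy": 10,"dz": 0,"wx": -0.5,"wy": 0.4,"wz": 0.5,"fingers": 0},{"dx": 0,"dy": 10,"dz": 0,"wx": -0.5,"wy": 0.4,"wz": 0.5,"fingers": 0}]'

```text
clock: 3.38
eef_pos: [459.3, -319.2, 101.0]
eef_rot: [3.129, 0.126, 0.015]
contact_force: [0.3, 0.1, 0.0]
grip_width: 1.001
```

Run:
```python
from h import *
print(az(),to([457.5,-312.8,45],-85.13))
from workcell import manip
manip.grab_frame("wrist"); print(az())
```

```text
(array([ 459.26, -319.19,  101.01]), np.float64(-85.39), array([ 0.0103, -0.0096, -0.9999])) (array([-1.8, -7.1, 55.9]), array([ 0.59, -0.54, -0.26]))
(array([ 459.14, -318.92,  100.69]), np.float64(-85.38), array([ 0.0098, -0.0091, -0.9999]))
```

carry_out --motion '[{"dx": -1.7,"dy": -6.5,"dz": 20,"wx": 0.5,"wy": -0.5,"wz": -0.2,"fingers": 0},{"dx": -1.7,"dy": -6.5,"dz": 25,"wx": 0.5,"wy": -0.5,"wz": -0.2,"fingers": 0},{"dx": -1.7,"dy": -6.5,"dz": 25,"wx": 0.5,"wy": -0.5,"wz": -0.2,"fingers": 0},{"dx": -1.7,"dy": -6.5,"dz": 25,"wx": 0.5,"wy": -0.5,"wz": -0.2,"fingers": 0},{"dx": -1.7,"dy": -6.5,"dz": 25,"wx": 0.5,"wy": -0.5,"wz": -0.2,"fingers": 0},{"dx": -1.7,"dy": -6.5,"dz": 25,"wx": 0.5,"wy": -0.5,"wz": -0.2,"fingers": 0}]'

```text
clock: 3.93
eef_pos: [456.8, -313.1, 75.1]
eef_rot: [3.138, 0.132, -0.001]
contact_force: [-1.1, 0.7, 0.2]
grip_width: 0.997
```

Run:
```python
from h import *
print(az(),to([457.5,-312.8,45],-85.13))
from workcell import manip
f=manip.grab_frame("wrist"); cv2.imwrite(f"pics/w3.png",f["frame"][:,:,::-1]); np.savez("w3.npz",**f)
c=cam("w3.npz")
print(az())
st=np.array([[150,0,12],[12,0,81],[-12,10,81],[-12,-10,81]])
print(proj(c,w([457.5,-312.8,.085],st,3)).round(1).tolist())
```

```text
(array([ 456.82, -313.08,   75.09]), np.float64(-85.2), array([-6.0e-04, -1.3e-03, -1.0e+00])) (array([ 0.7, -0.3, 30.1]), array([ 0.07,  0.04, -0.07]))
(array([ 456.76, -312.96,   75.01]), np.float64(-85.2), array([-8.e-04, -1.e-03, -1.e+00]))
[[315.2, 2.2], [315.7, 278.8], [296.1, 322.6], [335.6, 322.6]]
```

View pics/w3.png

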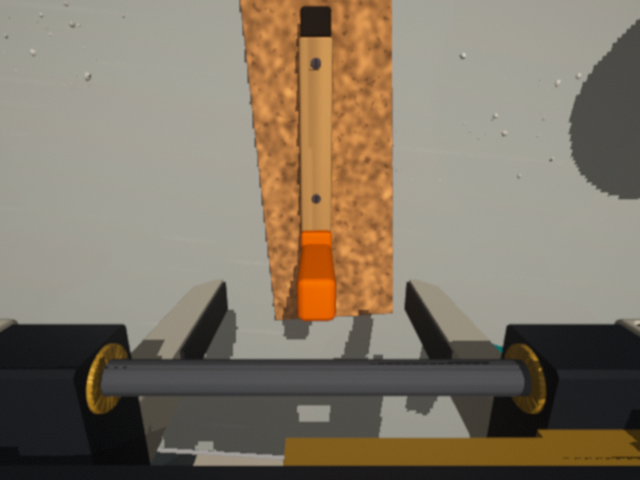

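carry_out --motion '[{"dx": 1,"dy": 0,"dz": 15,"wx": 0,"wy": 0,"wz": 0,"fingers": 0},{"dx": 1,"dy": 0,"dz": 27,"wx": 0,"wy": 0,"wz": 0,"fingers": 0},{"dx": 1,"dy": 0,"dz": 30,"wx": 0,"wy": 0,"wz": 0,"fingers": 0},{"dx": 1,"dy": 0,"dz": 30,"wx": 0,"wy": 0,"wz": 0,"fingers": 0},{"dx": 1,"dy": 0,"dz": 30,"wx": 0,"wy": 0,"wz": 0,"fingers": 0},{"dx": 1,"dy": 0,"dz": 30,"wx": 0,"wy": 0,"wz": 0,"fingers": 255},{"dx": 1,"dy": 0,"dz": 30,"wx": 0,"wy": 0,"wz": 0,"fingers": 255},{"dx": 1,"dy": 0,"dz": 30,"wx": 0,"wy": 0,"wz": 0,"fingers": 255},{"dx": 1,"dy": 0,"dz": 30,"wx": 0,"wy": 0,"wz": 0,"fingers": 255},{"dx": 1,"dy": 0,"dz": 30,"wx": 0,"wy": 0,"wz": 0,"fingers": 255},{"dx": 1,"dy": 0,"dz": 30,"wx": 0,"wy": 0,"wz": 0,"fingers": 255},{"dx": 1,"dy": 0,"dz": 30,"wx": 0,"wy": 0,"wz": 0,"fingers": 255}]'

```text
clock: 4.98
eef_pos: [457.5, -312.3, 44.4]
eef_rot: [3.139, 0.132, -0.003]
contact_force: [1.1, -0.7, 0.7]
grip_width: 0.55
```

Run:
```python
from h import *
from workcell import manip
print(az(),manip.read_state()["grip_width"])
f=manip.grab_frame("wrist"); cv2.imwrite(f"pics/w4.png",f["frame"][:,:,::-1]); np.savez("w4.npz",**f)
```

```text
(array([ 457.48, -312.32,   44.42]), np.float64(-85.18), array([-1.7e-03, -2.0e-04, -1.0e+00])) 0.5495653348652189
```

View pics/w4.png

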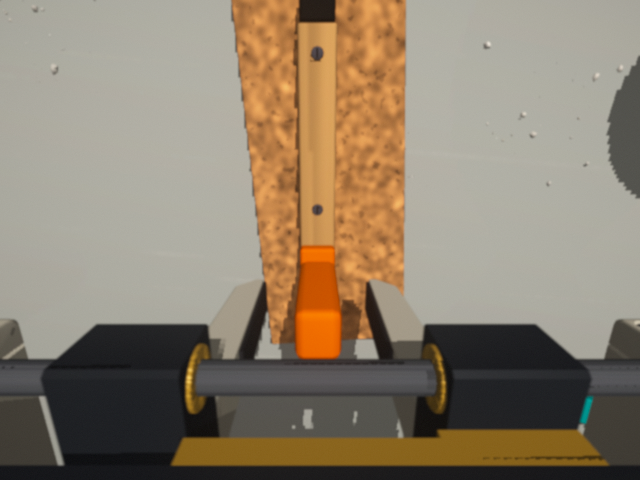

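carry_out --motion '[{"dx": 0.5,"dy": 0.7,"dz": 0,"wx": 0,"wy": 0,"wz": 0,"fingers": 255},{"dx": 0.5,"dy": 0.7,"dz": 0,"wx": 0,"wy": 0,"wz": 0,"fingers": 255},{"dx": 0.5,"dy": 0.7,"dz": 0,"wx": 0,"wy": 0,"wz": 0,"fingers": 255},{"dx": 0.5,"dy": 0.7,"dz": 0,"wx": 0,"wy": 0,"wz": 0,"fingers": 255},{"dx": 0.5,"dy": 0.7,"dz": 0,"wx": 0,"wy": 0,"wz": 0,"fingers": 255},{"dx": 0.5,"dy": 0.7,"dz": 0,"wx": 0,"wy": 0,"wz": 0,"fingers": 255},{"dx": 0.5,"dy": 0.7,"dz": 0,"wx": 0,"wy": 0,"wz": 0,"fingers": 255},{"dx": 0.5,"dy": 0.7,"dz": 0,"wx": 0,"wy": 0,"wz": 0,"fingers": 255}]'

```text
clock: 5.7
eef_pos: [458.0, -313.0, 44.4]
eef_rot: [3.139, 0.132, -0.003]
contact_force: [0.8, 0.2, -1.0]
grip_width: 0.215
```

Run:
```python
from h import *
from workcell import manip
print(az(),manip.read_state()["grip_width"])
f=manip.grab_frame("wrist"); cv2.imwrite(f"pics/w5.png",f["frame"][:,:,::-1]); np.savez("w5.npz",**f)
```

```text
(array([ 457.99, -313.04,   44.35]), np.float64(-85.18), array([-1.8e-03, -2.0e-04, -1.0e+00])) 0.21456857434914922
```

View pics/w5.png

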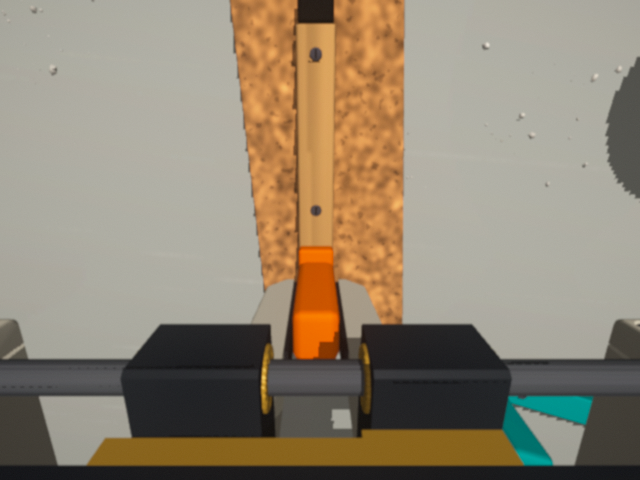

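carry_out --motion '[{"dx": 0,"dy": 0,"dz": 0,"wx": 0,"wy": 0,"wz": 0,"fingers": 255},{"dx": 0,"dy": 0,"dz": 0,"wx": 0,"wy": 0,"wz": 0,"fingers": 255},{"dx": 0,"dy": 0,"dz": -5,"wx": 0,"wy": 0,"wz": 0,"fingers": 255},{"dx": 0,"dy": 0,"dz": -15,"wx": 0,"wy": 0,"wz": 0,"fingers": 255},{"dx": 0,"dy": 0,"dz": -25,"wx": 0,"wy": 0,"wz": 0,"fingers": 255},{"dx": 0,"dy": 0,"dz": -35,"wx": 0,"wy": 0,"wz": 0,"fingers": 255},{"dx": 0,"dy": 0,"dz": -40,"wx": 0,"wy": 0,"wz": 0,"fingers": 255},{"dx": 0,"dy": 0,"dz": -40,"wx": 0,"wy": 0,"wz": 0,"fingers": 255},{"dx": 0,"dy": 0,"dz": -40,"wx": 0,"wy": 0,"wz": 0,"fingers": 255}]'

```text
clock: 6.5
eef_pos: [458.3, -313.0, 84.9]
eef_rot: [3.138, 0.132, -0.001]
contact_force: [0.8, -0.8, -1.1]
grip_width: 0.212
```

Run:
```python
from h import *
from workcell import manip
print(az(),manip.read_state()["grip_width"])
print("arm pre-push:",to([499.5,-221,84],-1.95))
f=manip.grab_frame("wrist"); cv2.imwrite(f"pics/w6.png",f["frame"][:,:,::-1]); np.savez("w6.npz",**f)
f=manip.grab_frame("side"); cv2.imwrite(f"pics/s6.png",cv2.resize(f["frame"][150:260,290:450,::-1],None,fx=5,fy=5)); np.savez("s6.npz",**f)
```

```text
(array([ 458.33, -313.  ,   84.94]), np.float64(-85.17), array([-8.e-04, -5.e-04, -1.e+00])) 0.21182838494765763
arm pre-push: (array([ 48.8, -88.2,   0.9]), array([-1.000e-02,  6.000e-02, -8.322e+01]))
```

View pics/w6.png

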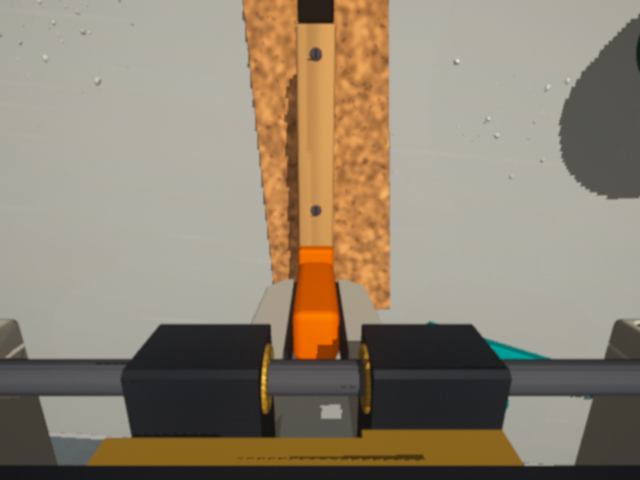

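View pics/s6.png

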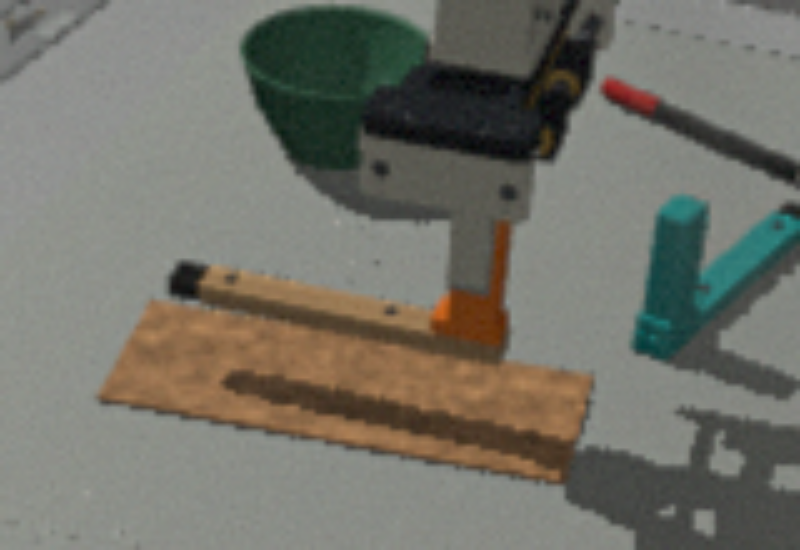

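carry_out --motion '[{"dx": 2,"dy": -6,"dz": -4,"wx": 0,"wy": 0,"wz": -4,"fingers": 255},{"dx": 6,"dy": -14,"dz": -8,"wx": 0,"wy": 0,"wz": -10,"fingers": 255},{"dx": 11,"dy": -24,"dz": -10,"wx": 0,"wy": 0,"wz": -17,"fingers": 255},{"dx": 16,"dy": -33,"dz": -10,"wx": 0,"wy": 0,"wz": -24,"fingers": 255},{"dx": 21,"dy": -42,"dz": -10,"wx": 0,"wy": 0,"wz": -31,"fingers": 255},{"dx": 26,"dy": -50,"dz": -10,"wx": 0,"wy": 0,"wz": -38,"fingers": 255},{"dx": 31,"dy": -58,"dz": -10,"wx": 0,"wy": 0,"wz": -45,"fingers": 255},{"dx": 36,"dy": -66,"dz": -10,"wx": 0,"wy": 0,"wz": -52,"fingers": 255},{"dx": 41,"dy": -73,"dz": -10,"wx": 0,"wy": 0,"wz": -59,"fingers": 255},{"dx": 45,"dy": -80,"dz": -10,"wx": 0,"wy": 0,"wz": -66,"fingers": 255},{"dx": 48,"dy": -84,"dz": -10,"wx": 0,"wy": 0,"wz": -73,"fingers": 255},{"dx": 49,"dy": -86,"dz": -10,"wx": 0,"wy": 0,"wz": -79,"fingers": 255}]'

```text
clock: 7.6
eef_pos: [499.9, -222.0, 93.7]
eef_rot: [-2.329, -2.105, 0.002]
contact_force: [-0.4, -0.6, -0.8]
grip_width: 0.215
```

carry_out --motion '[{"dx": 0,"dy": 0,"dz": 0,"wx": 0,"wy": 0,"wz": -4,"fingers": 255},{"dx": 0,"dy": 0,"dz": 0,"wx": 0,"wy": 0,"wz": -4,"fingers": 255},{"dx": 0,"dy": 0,"dz": 0,"wx": 0,"wy": 0,"wz": -4,"fingers": 255},{"dx": 0,"dy": 0,"dz": 0,"wx": 0,"wy": 0,"wz": -4,"fingers": 255},{"dx": 0,"dy": 0,"dz": 0,"wx": 0,"wy": 0,"wz": -4,"fingers": 255}]'

```text
clock: 8.02
eef_pos: [499.5, -223.3, 94.1]
eef_rot: [-2.264, -2.176, 0.003]
contact_force: [0.2, -0.7, -1.0]
grip_width: 0.214
```

Run:
```python
from h import *
from workcell import manip
s=manip.read_state(); print(s["clock"],s["joint_positions"].round(2),az(),s["grip_width"])
print("arm pre-push:",to([500.3,-223.8,84],-1.95))
f=manip.grab_frame("wrist"); cv2.imwrite(f"pics/w7.png",f["frame"][:,:,::-1]); np.savez("w7.npz",**f)
f=manip.grab_frame("side"); cv2.imwrite(f"pics/s7.png",f["frame"][:,:,::-1]); np.savez("s7.npz",**f)
```

```text
8.0167 [ 0.21  0.63  0.26  1.87 -0.24  0.68  0.57] (array([ 499.52, -223.35,   94.07]), np.float64(-2.26), array([-2.2e-03, -3.0e-04, -1.0e+00])) 0.21351591920352275
arm pre-push: (array([-0.4,  0.8, 10.1]), array([-0.13,  0.02, -0.31]))
```

View pics/w7.png

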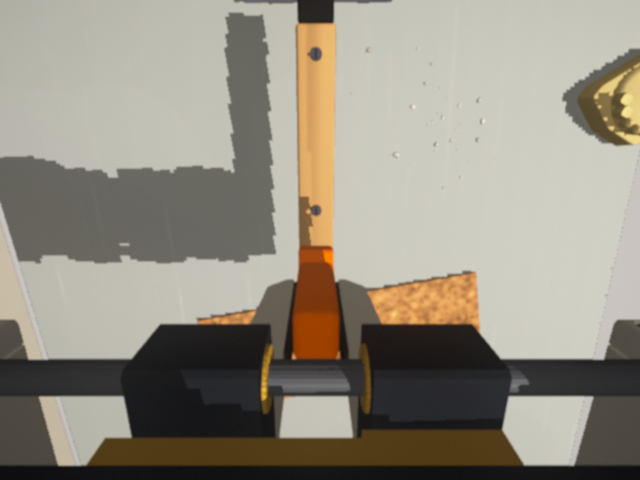

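View pics/s7.png

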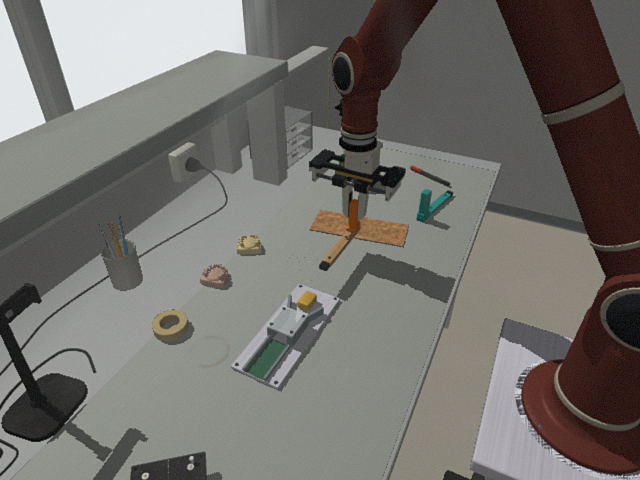

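carry_out --motion '[{"dx": 0,"dy": 0.5,"dz": 15,"wx": 0,"wy": 0,"wz": -0.3,"fingers": 255},{"dx": 0,"dy": 0.8,"dz": 30,"wx": 0,"wy": 0,"wz": -0.3,"fingers": 255},{"dx": 0,"dy": 0.8,"dz": 40,"wx": 0,"wy": 0,"wz": -0.3,"fingers": 255},{"dx": 0,"dy": 0.8,"dz": 42,"wx": 0,"wy": 0,"wz": -0.3,"fingers": 255},{"dx": 0,"dy": 0.8,"dz": 42,"wx": 0,"wy": 0,"wz": -0.3,"fingers": 255},{"dx": 0,"dy": 0.8,"dz": 42,"wx": 0,"wy": 0,"wz": -0.3,"fingers": 255},{"dx": 0,"dy": 0.8,"dz": 42,"wx": 0,"wy": 0,"wz": -0.3,"fingers": 255}]'

```text
clock: 8.7
eef_pos: [501.0, -223.6, 53.0]
eef_rot: [2.258, 2.184, -0.001]
contact_force: [-0.7, 0.5, -0.4]
grip_width: 0.214
```

Run:
```python
from h import *
from workcell import manip
s=manip.read_state(); print(s["clock"],az(),s["grip_width"])
f=manip.grab_frame("top"); np.savez("t8.npz",**f); cv2.imwrite("pics/t8.png",cv2.resize(f["frame"][215:305,170:370,::-1],None,fx=4,fy=4,interpolation=cv2.INTER_CUBIC))
f=manip.grab_frame("side"); np.savez("s8.npz",**f);cv2.imwrite("pics/s8.png",cv2.resize(f["frame"][210:390,225:385,::-1],None,fx=3.3,fy=3.3,interpolation=cv2.INTER_CUBIC))
```

```text
8.7 (array([ 500.96, -223.56,   52.95]), np.float64(-1.89), array([-4.e-04, -9.e-04, -1.e+00])) 0.2141603992744204
```

View pics/t8.png

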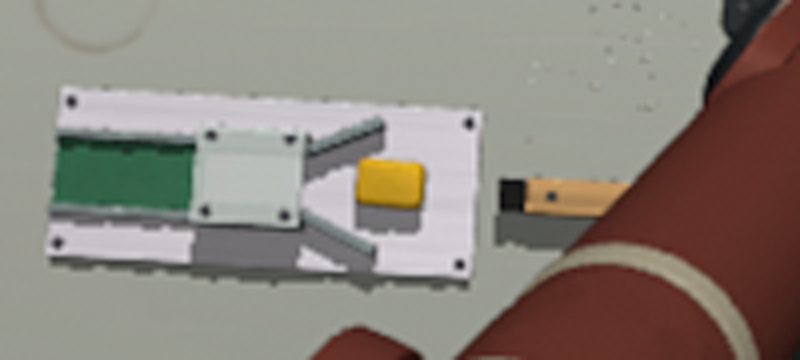

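View pics/s8.png

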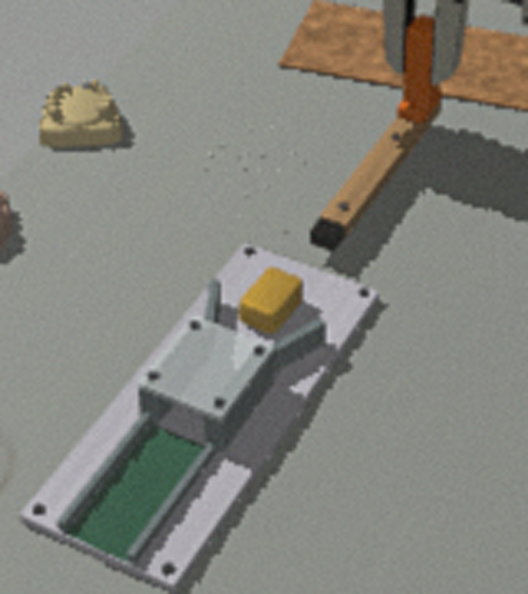

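Run:
```python
from h import *
t=cam("t8.npz"); s=cam("s8.npz")
T=lambda a:np.array(a)/4+[170,215]; S=lambda a:np.array(a)/3.3+[225,210]
g=np.array([509.9,62.15]); e=np.array([np.cos(1.537),np.sin(1.537)]); n=np.array([-e[1],e[0]])
def loc(c,u,z): p=ray(c,u,z)[:2]-g; return np.array([p@e,p@n]).round(1)
print("top nose corners",[loc(t,T(u),23.5) for u in((500,179),(498,211))],"screw",loc(t,T((552,196)),23.5))
print("top bar edge at x=600:",[loc(t,T(u),23.5) for u in((600,182),(600,216))])
print("top plate corners",[loc(t,T(u),8) for u in((62,88),(482,111),(470,276),(48,256))])
print("top cover screws",[loc(t,T(u),38) for u in((211,135),(290,139),(204,211),(285,215))])
print("top green corners",[loc(t,T(u),8) for u in((58,148),(196,150),(52,206),(190,212))])
print("top block",[loc(t,T(u),28) for u in((359,158),(425,161),(426,207),(357,204))])
print("side nose top",[loc(s,S(u),23.5) for u in((310,225),(338,231))],"screws",[loc(s,S(u),23.5) for u in((344,206),(397,138))])
print("side cover screws",[loc(s,S(u),38) for u in((154,376),(195,325),(220,402),(260,350))])
print("side plate",[loc(s,S(u),8) for u in((22,517),(247,245),(379,297),(178,585))])
print("expected nose by TCP",[(np.array([500.96,-223.56])-g)@e+150.5,(np.array([500.96,-223.56])-g)@n])
```

```text
top nose corners [array([-137.8,   -7.4]), array([-137.8,   10.6])] screw [-167.4    0.6]
top bar edge at x=600: [array([-193.6,   -8.7]), array([-194.7,   10.3])]
top plate corners [array([114.7, -47.5]), array([-124.5,  -47.4]), array([-123.6,   46.5]), array([113.7,  48.2])]
top cover screws [array([ 22.5, -21.3]), array([-21.3, -21.5]), array([22.9, 20.9]), array([-21.7,  20.7])]
top green corners [array([113.8, -13.1]), array([ 35.7, -16.2]), array([114.1,  19.9]), array([36.2, 19.1])]
top block [array([-58.9, -14.3]), array([-95.7, -14.6]), array([-98.,  11.]), array([-59.7,  11.5])]
side nose top [array([-143.2,  -10.9]), array([-146.4,    7.2])] screws [array([-169.5,   -0.2]), array([-2.485e+02,  2.000e-01])]
side cover screws [array([ 21.8, -21.5]), array([-22.3, -21.7]), array([21.2, 20.1]), array([-22.5,  20.5])]
side plate [array([115.4, -46.1]), array([-123.3,  -45.4]), array([-120. ,   48.8]), array([113.2,  48.3])]
expected nose by TCP [np.float64(-135.3489293821812), np.float64(-0.7192155871331017)]
```

carry_out --motion '[{"dx": 10,"dy": 0,"dz": 1,"wx": 0,"wy": 0,"wz": 0,"fingers": 255},{"dx": 20,"dy": 0,"dz": 1.5,"wx": 0,"wy": 0,"wz": 0,"fingers": 255},{"dx": 28,"dy": 0,"dz": 1.5,"wx": 0,"wy": 0,"wz": 0,"fingers": 255},{"dx": 33,"dy": 0,"dz": 1.5,"wx": 0,"wy": 0,"wz": 0,"fingers": 255},{"dx": 38,"dy": 0,"dz": 1.5,"wx": 0,"wy": 0,"wz": 0,"fingers": 255},{"dx": 43,"dy": 0,"dz": 1.5,"wx": 0,"wy": 0,"wz": 0,"fingers": 255},{"dx": 48,"dy": 0,"dz": 1.5,"wx": 0,"wy": 0,"wz": 0,"fingers": 255},{"dx": 53,"dy": 0,"dz": 1.5,"wx": 0,"wy": 0,"wz": 0,"fingers": 255},{"dx": 58,"dy": 0,"dz": 1.5,"wx": 0,"wy": 0,"wz": 0,"fingers": 255},{"dx": 63,"dy": 0,"dz": 1.5,"wx": 0,"wy": 0,"wz": 0,"fingers": 255},{"dx": 65,"dy": 0,"dz": 1.5,"wx": 0,"wy": 0,"wz": 0,"fingers": 255},{"dx": 65,"dy": 0,"dz": 1.5,"wx": 0,"wy": 0,"wz": 0,"fingers": 255}]'

```text
clock: 9.8
eef_pos: [502.6, -157.3, 50.7]
eef_rot: [-2.255, -2.185, 0.002]
contact_force: [-0.9, -0.1, -0.9]
grip_width: 0.213
```

```bash
cat > chk.py <<'E'
from h import *
import sys
from workcell import manip
n=sys.argv[1]
s=manip.read_state(); print(s["clock"],az(),s["grip_width"],s["contact_force"].round(1))
g=np.array([509.9,62.15]); e=np.array([np.cos(1.537),np.sin(1.537)]); nn=np.array([-e[1],e[0]])
d=s["eef_pos"][:2]-g; print("guide tcp",(d@e).round(1),(d@nn).round(1),"nose~",(d@e+149).round(1))
f=manip.grab_frame("top"); np.savez(f"t{n}.npz",**f); a=cv2.resize(f["frame"][215:305,170:370,::-1],None,fx=3.5,fy=3.5,interpolation=cv2.INTER_CUBIC)
f=manip.grab_frame("side"); np.savez(f"s{n}.npz",**f);cv2.imwrite(f"pics/s{n}.png",cv2.resize(f["frame"][210:390,225:385,::-1],None,fx=3.3,fy=3.3,interpolation=cv2.INTER_CUBIC))
cv2.imwrite(f"pics/t{n}.png",a)
E
python3 chk.py 9
```

```text
9.8 (array([ 502.57, -157.32,   50.66]), np.float64(-1.82), array([-2.1e-03,  5.0e-04, -1.0e+00])) 0.21334522916995516 [-0.9 -0.1 -0.9]
guide tcp -219.6 -0.1 nose~ -70.6
```

View pics/t9.png

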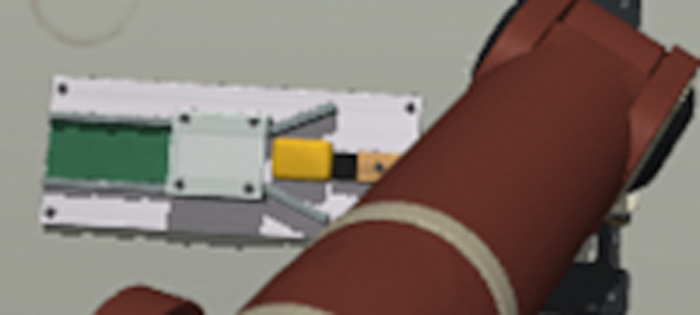

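View pics/s9.png

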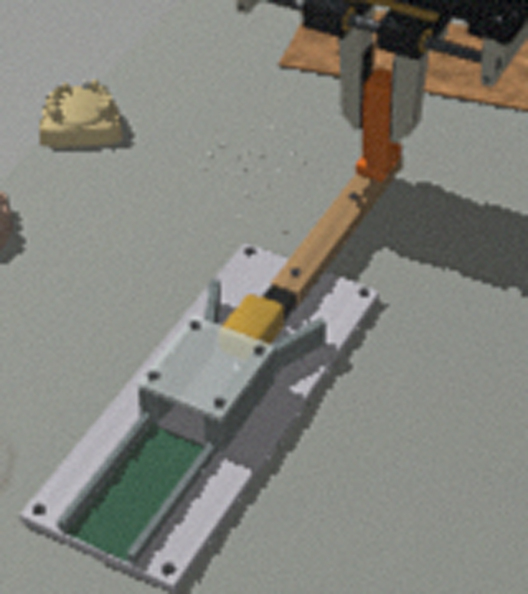

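carry_out --motion '[{"dx": 4,"dy": 0,"dz": 0.3,"wx": 0,"wy": 0,"wz": 0,"fingers": 255},{"dx": 9,"dy": 0,"dz": 0.3,"wx": 0,"wy": 0,"wz": 0,"fingers": 255},{"dx": 14,"dy": 0,"dz": 0.3,"wx": 0,"wy": 0,"wz": 0,"fingers": 255},{"dx": 19,"dy": 0,"dz": 0.3,"wx": 0,"wy": 0,"wz": 0,"fingers": 255},{"dx": 24,"dy": 0,"dz": 0.3,"wx": 0,"wy": 0,"wz": 0,"fingers": 255},{"dx": 29,"dy": 0,"dz": 0.3,"wx": 0,"wy": 0,"wz": 0,"fingers": 255},{"dx": 34,"dy": 0,"dz": 0.3,"wx": 0,"wy": 0,"wz": 0,"fingers": 255},{"dx": 38,"dy": 0,"dz": 0.3,"wx": 0,"wy": 0,"wz": 0,"fingers": 255},{"dx": 40,"dy": 0,"dz": 0.3,"wx": 0,"wy": 0,"wz": 0,"fingers": 255},{"dx": 40,"dy": 0,"dz": 0.3,"wx": 0,"wy": 0,"wz": 0,"fingers": 255}]'

```text
clock: 10.73
eef_pos: [503.9, -117.5, 50.4]
eef_rot: [-2.255, -2.185, 0.002]
contact_force: [-0.0, -0.5, -0.2]
grip_width: 0.216
```

```bash
python3 chk.py 10
```

```text
10.7333 (array([ 503.95, -117.46,   50.45]), np.float64(-1.82), array([-1.8e-03,  3.0e-04, -1.0e+00])) 0.21571078059160545 [-0.  -0.5 -0.2]
guide tcp -179.7 -0.1 nose~ -30.7
```

View pics/s10.png

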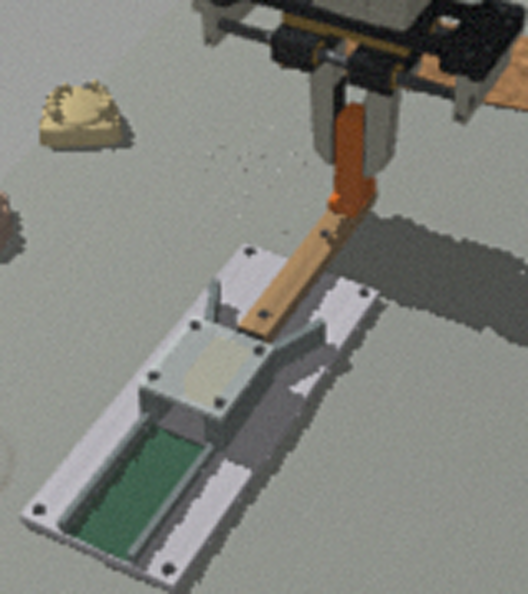

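View pics/t10.png

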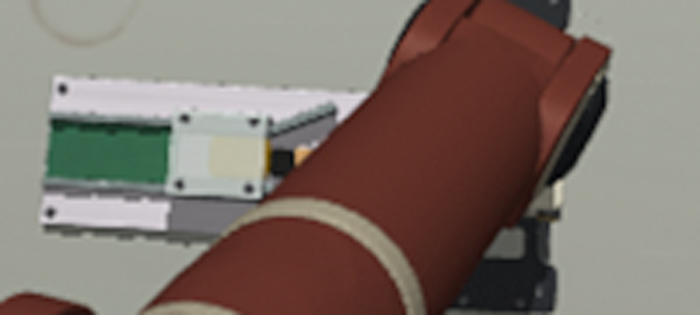

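carry_out --motion '[{"dx": 4,"dy": 0,"dz": 0,"wx": 0,"wy": 0,"wz": 0,"fingers": 255},{"dx": 9,"dy": 0,"dz": 0,"wx": 0,"wy": 0,"wz": 0,"fingers": 255},{"dx": 14,"dy": 0,"dz": 0,"wx": 0,"wy": 0,"wz": 0,"fingers": 255},{"dx": 19,"dy": 0,"dz": 0,"wx": 0,"wy": 0,"wz": 0,"fingers": 255},{"dx": 24,"dy": 0,"dz": 0,"wx": 0,"wy": 0,"wz": 0,"fingers": 255},{"dx": 29,"dy": 0,"dz": 0,"wx": 0,"wy": 0,"wz": 0,"fingers": 255},{"dx": 34,"dy": 0,"dz": 0,"wx": 0,"wy": 0,"wz": 0,"fingers": 255},{"dx": 39,"dy": 0,"dz": 0,"wx": 0,"wy": 0,"wz": 0,"fingers": 255},{"dx": 44,"dy": 0,"dz": 0,"wx": 0,"wy": 0,"wz": 0,"fingers": 255},{"dx": 49,"dy": 0,"dz": 0,"wx": 0,"wy": 0,"wz": 0,"fingers": 255},{"dx": 52,"dy": 0,"dz": 0,"wx": 0,"wy": 0,"wz": 0,"fingers": 255},{"dx": 52,"dy": 0,"dz": 0,"wx": 0,"wy": 0,"wz": 0,"fingers": 255}]'

```text
clock: 11.83
eef_pos: [505.6, -65.2, 50.4]
eef_rot: [-2.255, -2.185, 0.002]
contact_force: [-0.1, 0.2, -1.1]
grip_width: 0.21
```

```bash
python3 chk.py 11
```

```text
11.8333 (array([505.61, -65.16,  50.4 ]), np.float64(-1.8), array([-1.9e-03,  5.0e-04, -1.0e+00])) 0.20954376116506904 [-0.1  0.2 -1.1]
guide tcp -127.4 -0.0 nose~ 21.6
```

View pics/s11.png

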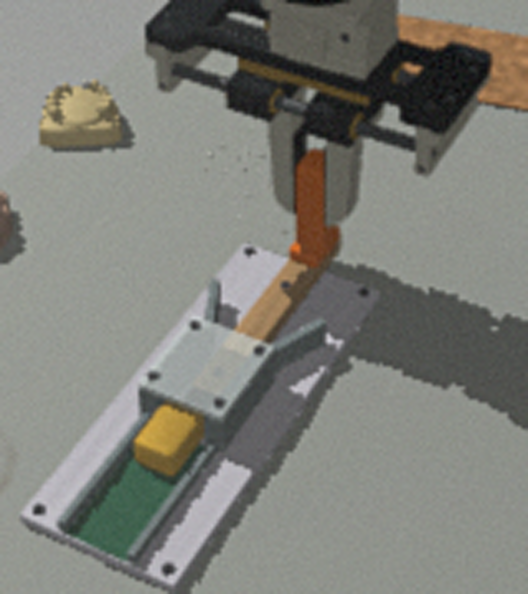

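carry_out --motion '[{"dx": 4,"dy": 0,"dz": 0,"wx": 0,"wy": 0,"wz": 0,"fingers": 255},{"dx": 9,"dy": 0,"dz": 0,"wx": 0,"wy": 0,"wz": 0,"fingers": 255},{"dx": 14,"dy": 0,"dz": 0,"wx": 0,"wy": 0,"wz": 0,"fingers": 255},{"dx": 19,"dy": 0,"dz": 0,"wx": 0,"wy": 0,"wz": 0,"fingers": 255},{"dx": 23,"dy": 0,"dz": 0,"wx": 0,"wy": 0,"wz": 0,"fingers": 255},{"dx": 26,"dy": 0,"dz": 0,"wx": 0,"wy": 0,"wz": 0,"fingers": 255},{"dx": 28,"dy": 0,"dz": 0,"wx": 0,"wy": 0,"wz": 0,"fingers": 255},{"dx": 28,"dy": 0,"dz": 0,"wx": 0,"wy": 0,"wz": 0,"fingers": 255},{"dx": 28,"dy": 0,"dz": 0,"wx": 0,"wy": 0,"wz": 0,"fingers": 255}]'

```text
clock: 12.68
eef_pos: [506.5, -38.2, 50.4]
eef_rot: [-2.257, -2.184, 0.002]
contact_force: [-0.0, -0.4, -0.8]
grip_width: 0.218
```

```bash
python3 chk.py 12
```

```text
12.6833 (array([506.51, -38.24,  50.45]), np.float64(-1.87), array([-1.7e-03, -2.0e-04, -1.0e+00])) 0.21761760636009125 [-0.  -0.4 -0.8]
guide tcp -100.4 -0.0 nose~ 48.6
```

View pics/s12.png

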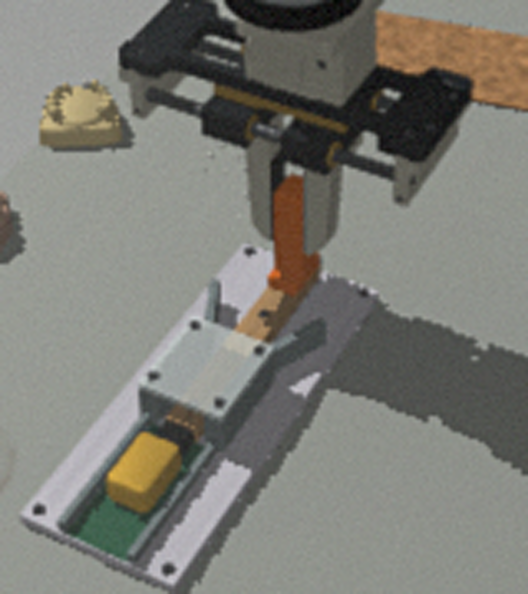

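View pics/t12.png

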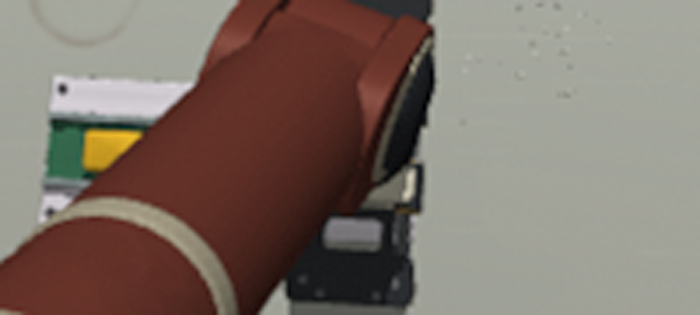

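carry_out --motion '[{"dx": -3,"dy": 0,"dz": 0,"wx": 0,"wy": 0,"wz": 0,"fingers": 255},{"dx": -10,"dy": 0,"dz": 0,"wx": 0,"wy": 0,"wz": 0,"fingers": 255},{"dx": -22,"dy": 0,"dz": 0,"wx": 0,"wy": 0,"wz": 0,"fingers": 255},{"dx": -38,"dy": 0,"dz": 0,"wx": 0,"wy": 0,"wz": 0,"fingers": 255},{"dx": -56,"dy": 0,"dz": 0,"wx": 0,"wy": 0,"wz": 0,"fingers": 255},{"dx": -74,"dy": 0,"dz": 0,"wx": 0,"wy": 0,"wz": 0,"fingers": 255},{"dx": -92,"dy": 0,"dz": 0,"wx": 0,"wy": 0,"wz": 0,"fingers": 255},{"dx": -110,"dy": 0,"dz": 0,"wx": 0,"wy": 0,"wz": 0,"fingers": 255},{"dx": -128,"dy": 0,"dz": 0,"wx": 0,"wy": 0,"wz": 0,"fingers": 255},{"dx": -146,"dy": 0,"dz": -2,"wx": 0,"wy": 0,"wz": 0,"fingers": 255},{"dx": -164,"dy": 0,"dz": -10,"wx": 0,"wy": 0,"wz": 0,"fingers": 255},{"dx": -180,"dy": 0,"dz": -20,"wx": 0,"wy": 0,"wz": 0,"fingers": 255}]'

```text
clock: 13.78
eef_pos: [499.3, -220.5, 70.1]
eef_rot: [-2.258, -2.181, 0.005]
contact_force: [-0.1, 0.0, -0.1]
grip_width: 0.213
```

carry_out --motion '[{"dx": -8,"dy": 0,"dz": -15,"wx": 0,"wy": 0,"wz": 0,"fingers": 255},{"dx": -8,"dy": 0,"dz": -25,"wx": 0,"wy": 0,"wz": 0,"fingers": 255},{"dx": -8,"dy": 0,"dz": -25,"wx": 0,"wy": 0,"wz": 0,"fingers": 255},{"dx": -8,"dy": 0,"dz": -25,"wx": 0,"wy": 0,"wz": 0,"fingers": 255},{"dx": -8,"dy": 0,"dz": -25,"wx": 0,"wy": 0,"wz": 0,"fingers": 255}]'

```text
clock: 14.2
eef_pos: [500.1, -224.7, 94.8]
eef_rot: [-2.254, -2.184, 0.002]
contact_force: [-0.1, -0.3, -1.4]
grip_width: 0.215
```

```bash
python3 chk.py 13
python3 - <<'E'
from h import *
# target: centre of bar over pad: stick x mid=67
pad=np.array([517,-314.6]); yaw=.15; u=np.array([np.cos(yaw),np.sin(yaw)])
o=pad-67*u; print("origin",o)
t=o; print(to([t[0],t[1],85],np.degrees(yaw)-90))
E
```

```text
14.2 (array([ 500.06, -224.74,   94.82]), np.float64(-1.79), array([-0.003 ,  0.0013, -1.    ])) 0.21462557968308874 [-0.1 -0.3 -1.4]
guide tcp -287.1 0.1 nose~ -138.1
origin [ 450.75233778 -324.61235488]
(array([-101.3,  -46.1,    9.7]), array([-0.21,  0.09, 79.62]))
```

View pics/s13.png

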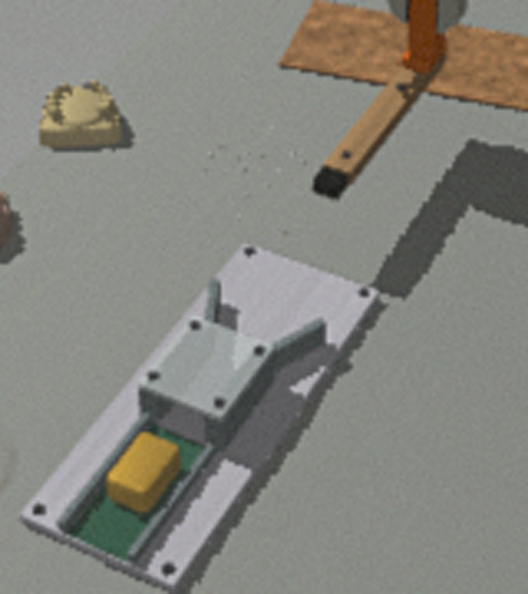

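View pics/t13.png

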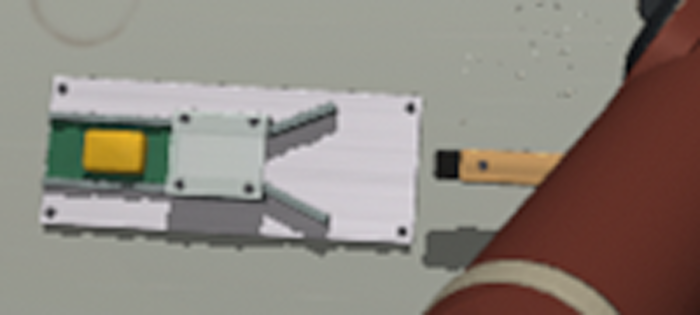

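Run:
```python
from h import *
print(to([456,-318,85],np.degrees(.12)-90))
print("teal handle",ray(cam("top0.npz"),(456,317),81).round())
```

```text
(array([-94.5, -41.1,   9.7]), array([-0.21,  0.09, 81.34]))
teal handle [ 392. -419.   81.]
```

carry_out --motion '[{"dx": -4,"dy": -2,"dz": 0,"wx": 0,"wy": 0,"wz": 4,"fingers": 255},{"dx": -12,"dy": -5,"dz": 0,"wx": 0,"wy": 0,"wz": 10,"fingers": 255},{"dx": -21,"dy": -9,"dz": 0,"wx": 0,"wy": 0,"wz": 17,"fingers": 255},{"dx": -30,"dy": -13,"dz": 0,"wx": 0,"wy": 0,"wz": 24,"fingers": 255},{"dx": -39,"dy": -17,"dz": 0,"wx": 0,"wy": 0,"wz": 31,"fingers": 255},{"dx": -48,"dy": -21,"dz": 0,"wx": 0,"wy": 0,"wz": 38,"fingers": 255},{"dx": -57,"dy": -25,"dz": 0,"wx": 0,"wy": 0,"wz": 45,"fingers": 255},{"dx": -66,"dy": -29,"dz": 0,"wx": 0,"wy": 0,"wz": 52,"fingers": 255},{"dx": -75,"dy": -33,"dz": 0,"wx": 0,"wy": 0,"wz": 59,"fingers": 255},{"dx": -84,"dy": -37,"dz": 0,"wx": 0,"wy": 0,"wz": 66,"fingers": 255},{"dx": -90,"dy": -40,"dz": 0,"wx": 0,"wy": 0,"wz": 72,"fingers": 255},{"dx": -94,"dy": -41,"dz": 0,"wx": 0,"wy": 0,"wz": 76,"fingers": 255}]'

```text
clock: 15.3
eef_pos: [455.5, -318.8, 94.8]
eef_rot: [-3.124, -0.324, 0.006]
contact_force: [-0.4, -0.4, -0.9]
grip_width: 0.212
```

carry_out --motion '[{"dx": 0,"dy": 0,"dz": 5,"wx": 0,"wy": 0,"wz": 2,"fingers": 255},{"dx": 0,"dy": 0,"dz": 10,"wx": 0,"wy": 0,"wz": 2,"fingers": 255},{"dx": 0,"dy": 0,"dz": 10,"wx": 0,"wy": 0,"wz": 2,"fingers": 255},{"dx": 0,"dy": 0,"dz": 10,"wx": 0,"wy": 0,"wz": 2,"fingers": 255},{"dx": 0,"dy": 0,"dz": 10,"wx": 0,"wy": 0,"wz": 2,"fingers": 255},{"dx": 0,"dy": 0,"dz": 10,"wx": 0,"wy": 0,"wz": 2,"fingers": 255}]'

```text
clock: 15.8
eef_pos: [456.5, -318.6, 85.6]
eef_rot: [-3.129, -0.279, 0.002]
contact_force: [0.2, -1.1, 0.0]
grip_width: 0.214
```

Run:
```python
from h import *
from workcell import manip
print(az(),to([456,-318,45.5],np.degrees(.12)-90),manip.read_state()["clock"])
f=manip.grab_frame("wrist"); cv2.imwrite(f"pics/w14.png",f["frame"][:,:,::-1]); np.savez("w14.npz",**f)
print(az())
```

```text
(array([ 456.53, -318.6 ,   85.62]), np.float64(-79.83), array([-0.0015, -0.    , -1.    ])) (array([-0.4, -0.7, 40.1]), array([-0.01,  0.08,  3.3 ])) 15.8
(array([ 456.53, -318.72,   85.71]), np.float64(-79.84), array([-1.4e-03, -2.0e-04, -1.0e+00]))
```

View pics/w14.png

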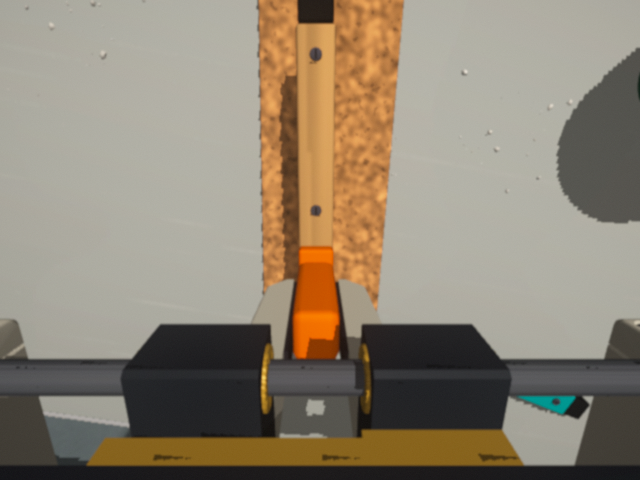

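carry_out --motion '[{"dx": 0,"dy": 0,"dz": 10,"wx": 0,"wy": 0,"wz": 2,"fingers": 255},{"dx": 0,"dy": 0,"dz": 22,"wx": 0,"wy": 0,"wz": 2,"fingers": 255},{"dx": 0,"dy": 0,"dz": 32,"wx": 0,"wy": 0,"wz": 2,"fingers": 255},{"dx": 0,"dy": 0,"dz": 37,"wx": 0,"wy": 0,"wz": 2,"fingers": 255},{"dx": 0,"dy": 0,"dz": 39,"wx": 0,"wy": 0,"wz": 2,"fingers": 255},{"dx": 0,"dy": 0,"dz": 40,"wx": 0,"wy": 0,"wz": 2,"fingers": 255},{"dx": 0,"dy": 0,"dz": 40,"wx": 0,"wy": 0,"wz": 2,"fingers": 255},{"dx": 0,"dy": 0,"dz": 40,"wx": 0,"wy": 0,"wz": 2,"fingers": 255},{"dx": 0,"dy": 0,"dz": 40,"wx": 0,"wy": 0,"wz": 2,"fingers": 255}]'

```text
clock: 16.6
eef_pos: [456.5, -319.1, 46.0]
eef_rot: [3.133, 0.222, -0.002]
contact_force: [0.3, -0.1, -0.3]
grip_width: 0.211
```

Run:
```python
from h import *
from workcell import manip
print(az(),manip.read_state()["contact_force"])
f=manip.grab_frame("side"); cv2.imwrite(f"pics/s15.png",cv2.resize(f["frame"][150:260,290:450,::-1],None,fx=5,fy=5)); np.savez("s15.npz",**f)
print(az())
```

```text
(array([ 456.5 , -319.11,   45.97]), np.float64(-81.89), array([-1.e-03, -7.e-04, -1.e+00])) [ 0.32571148 -0.1421713  -0.32754756]
(array([ 456.51, -319.05,   46.01]), np.float64(-81.88), array([-1.e-03, -7.e-04, -1.e+00]))
```

View pics/s15.png

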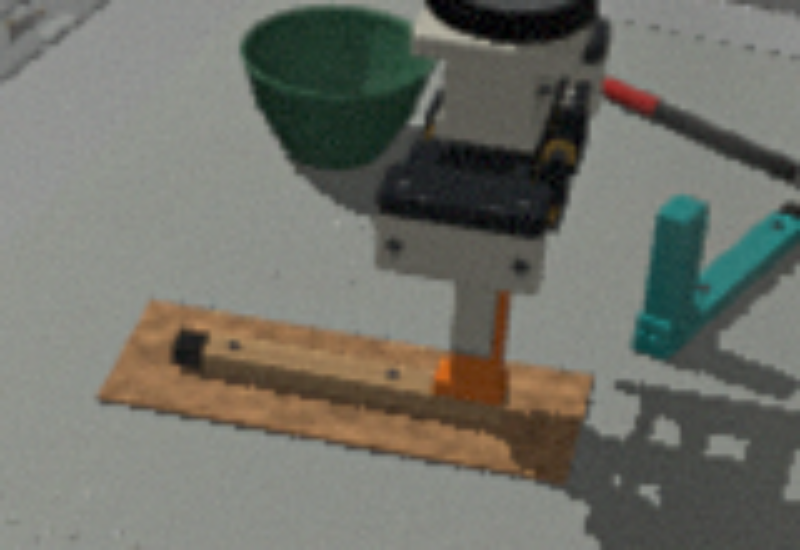

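carry_out --motion '[{"dx": 0,"dy": 0,"dz": 0.7,"wx": 0,"wy": 0,"wz": 0,"fingers": 255},{"dx": 0,"dy": 0,"dz": 1.3,"wx": 0,"wy": 0,"wz": 0,"fingers": 255},{"dx": 0,"dy": 0,"dz": 1.7,"wx": 0,"wy": 0,"wz": 0,"fingers": 255},{"dx": 0,"dy": 0,"dz": 1.7,"wx": 0,"wy": 0,"wz": 0,"fingers": 255},{"dx": 0,"dy": 0,"dz": 1.7,"wx": 0,"wy": 0,"wz": 0,"fingers": 255},{"dx": 0,"dy": 0,"dz": 1.7,"wx": 0,"wy": 0,"wz": 0,"fingers": 60},{"dx": 0,"dy": 0,"dz": 1.7,"wx": 0,"wy": 0,"wz": 0,"fingers": 60},{"dx": 0,"dy": 0,"dz": 1.7,"wx": 0,"wy": 0,"wz": 0,"fingers": 60},{"dx": 0,"dy": 0,"dz": 1.7,"wx": 0,"wy": 0,"wz": 0,"fingers": 60},{"dx": 0,"dy": 0,"dz": 1.7,"wx": 0,"wy": 0,"wz": 0,"fingers": 60},{"dx": 0,"dy": 0,"dz": 1.7,"wx": 0,"wy": 0,"wz": 0,"fingers": 60},{"dx": 0,"dy": 0,"dz": 1.7,"wx": 0,"wy": 0,"wz": 0,"fingers": 60}]'

```text
clock: 17.65
eef_pos: [456.2, -318.8, 43.8]
eef_rot: [3.134, 0.222, -0.003]
contact_force: [0.2, -0.3, 0.4]
grip_width: 0.666
```

Run:
```python
from h import *
from workcell import manip
print(az(),manip.read_state()["contact_force"],manip.read_state()["grip_width"])
f=manip.grab_frame("wrist"); cv2.imwrite(f"pics/w16.png",f["frame"][:,:,::-1])
```

```text
(array([ 456.24, -318.81,   43.81]), np.float64(-81.88), array([-1.8e-03, -2.0e-04, -1.0e+00])) [ 0.217171   -0.2749046   0.42830445] 0.6660409560498476
```

View pics/w16.png

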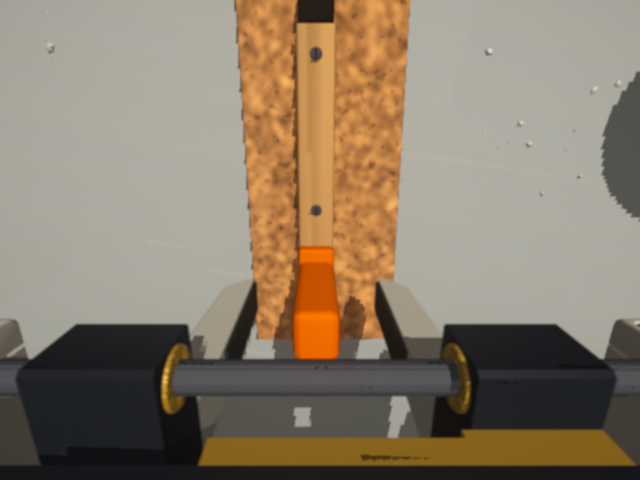

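Released; the stick stands free between the fingers (handle at ~(316,330)). Rising straight up.

carry_out --motion '[{"dx": 0,"dy": 0,"dz": -10,"wx": 0,"wy": 0,"wz": 0,"fingers": 60},{"dx": 0,"dy": 0,"dz": -30,"wx": 0,"wy": 0,"wz": 0,"fingers": 60},{"dx": 0,"dy": 0,"dz": -60,"wx": 0,"wy": 0,"wz": 0,"fingers": 60},{"dx": 0,"dy": 0,"dz": -100,"wx": 0,"wy": 0,"wz": 0,"fingers": 60},{"dx": 0,"dy": 0,"dz": -130,"wx": 0,"wy": 0,"wz": 0,"fingers": 60},{"dx": -30,"dy": 0,"dz": -150,"wx": 0,"wy": 0,"wz": 0,"fingers": 60},{"dx": -30,"dy": 0,"dz": -150,"wx": 0,"wy": 0,"wz": 0,"fingers": 60},{"dx": -30,"dy": 0,"dz": -150,"wx": 0,"wy": 0,"wz": 0,"fingers": 60},{"dx": -30,"dy": 0,"dz": -150,"wx": 0,"wy": 0,"wz": 0,"fingers": 60}]'

```text
clock: 18.45
eef_pos: [427.0, -322.5, 194.1]
eef_rot: [-3.133, -0.222, 0.002]
contact_force: [-0.6, 0.4, -0.5]
grip_width: 0.766
```

Run:
```python
from h import *
from workcell import manip
s=manip.read_state(); print(az(),s["clock"],s["contact_force"])
for n in("wrist","side","top"):
    f=manip.grab_frame(n); cv2.imwrite(f"pics/{n}17.png",f["frame"][:,:,::-1]); np.savez(f"{n}17.npz",**f)
c=cam("wrist17.npz")
pd=np.array([[115,45,3],[115,-45,3],[-115,-45,3],[-115,45,3]])
print("pad proj",proj(c,w([517,-314.6,.15],pd,0)).round().tolist())
```

```text
(array([ 426.99, -322.5 ,  194.08]), np.float64(-81.88), array([-1.1e-03,  7.0e-04, -1.0e+00])) 18.45 [-0.64094048  0.40220861 -0.47448641]
pad proj [[269.0, -16.0], [372.0, -17.0], [364.0, 236.0], [280.0, 237.0]]
```

View pics/wrist17.png

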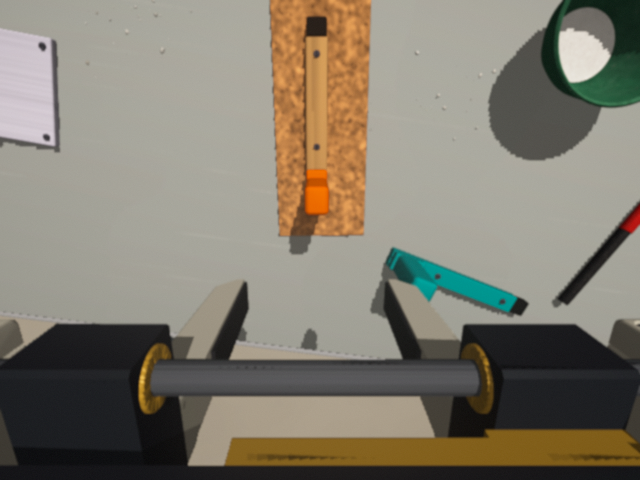

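View pics/side17.png

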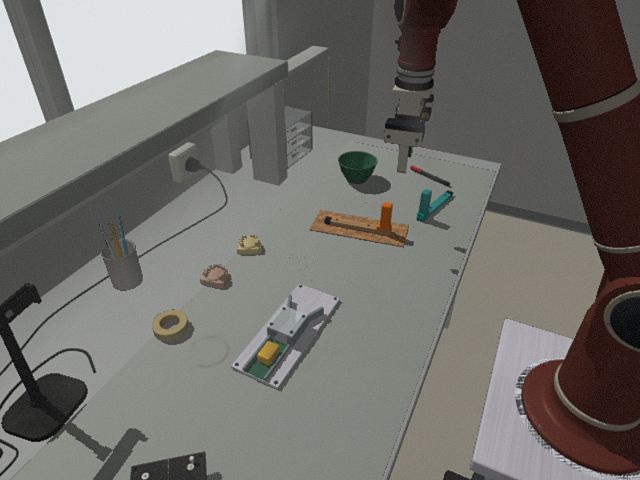

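View pics/top17.png

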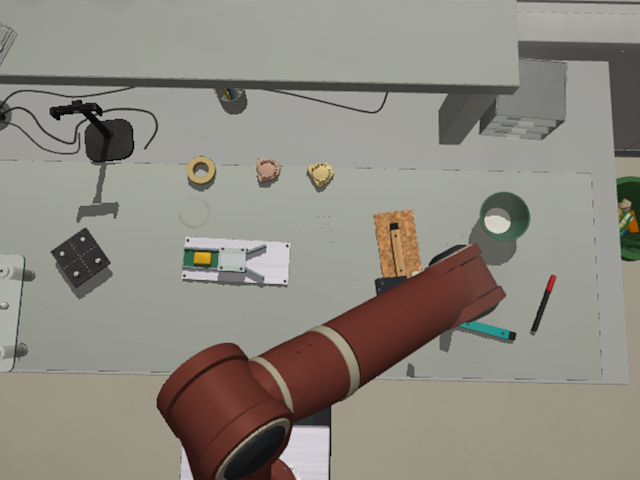

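```bash
python3 -c "
from workcell import manip
print(manip.sign_off())"
```

```text
the job is handed in; nothing more can be done
None
```

The yellow block went through the gauge tunnel and lies on the green landing, and the push stick is back on its cork pad and released. I handed the job in at about 18.6 s. The sign-off gives no verdict.

**How it went:** I gripped the cork-pad stick by its orange handle. The teal look-alike was left alone. The stick was aligned with the guide, and the block was pushed only by its nose. The stick then came straight back out, and it hadn't moved in the grip when I checked it over the pad.

**Last checks:**
- **Block:** its rear is at about guide x = +48 mm, so roughly 18 mm clear of the cover. Its front is about 27 mm short of the open end. This comes from the arm position, and both fixed cameras show the block clear of the cover.
- **Stick:** flat on the pad with its whole length over it, fingers clear and the arm about 150 mm up.
- **Bystanders:** both plaster models and the tape roll show at the same pixels as at the start.
- **Forces:** wrist force readings stayed around 1 N at every check.

**Disagreements:**
- The nose position before the push differed by 2–3 mm between the top camera and the arm reading. The side camera differed by up to about 11 mm along the feed. I took a value near the top-camera and arm readings, which left ample margin.
- An early wrist-camera reading of the guide was about 2 mm off the other cameras. The arm was still settling at the time, so I left that reading out.
- Before the grasp I corrected once against a moving arm and overshot by several millimetres. I fixed that before descending.

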